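Set the washed lens yokes to dry

TASK

Set the washed lens yokes to dry: first stir the beads in the copper tin with the rod, low among them and right round, until beads in every quarter of the tin have shifted by at least their own width, and stand the rod back in its socket, right down. Then hang every yoke over the drying bar, astride it with a foot hanging on each side and upright rather than slanting, and last of all swing the iron lever fully open by its red post. Keep all the beads in the tin and your gripper off them, and leave the lens, the reel hub and the carbon box where they are.

Things in the scene. Friction and masses are not known exactly. Their poses are not given: they have to be found in the camera images.
- bar_mid (a point): Middle of the fixed drying bar, on its axis, 170 mm above the table: a level round steel bar, 16 mm thick and 330 mm long, on two upright posts at its ends (feet 60 x 30 mm). y runs along the bar, z up.
- tin_in (a point): Centre of the inner floor, 4 mm above the table, of the fixed round open copper tin of drying beads: 160 mm outside diameter, 55 mm high, wall 4 mm.
- socket_mouth (a point): Centre of the mouth of the one upright round hole in the top of a fixed dark wooden block (70 x 70 x 50 mm), 50 mm above the table. Hole 19 mm in diameter, 40 mm deep, with a 6 mm chamfer round the mouth.
- rod: Stirring rod, 140 mm long, 0.15 kg, at the start standing (slightly loose, may lean) in the socket with 100 mm showing. Lower 85 mm: steel, 14 mm in diameter; top 55 mm: pale wooden grip, 18 mm square, faces square to x and y. Hard pushing turns it in the grip. Origin: centre of its lower end; z along the rod to the grip.
- quadrant: Fixed iron base of the shutter lever: 100 mm round plate and a flat grille plate behind it. Origin on the table, on the lever's upright pivot axis.
- lever (a joint): The iron shutter lever, a level arm about 43 mm above the table turning about the upright pivot in its base. 0 = shut, grows as it opens, stops at 1.15 rad (fully open); it turns clockwise seen from above as it opens. It starts within 0.15 rad of shut and stays where it is left; about 2 to 4 N at the red post moves it.
- lever_grip (a point): On the axis of the red upright post at the lever's free end, 160 mm from the pivot, 95 mm above the table. The post is 24 mm in diameter, its top 110 mm above the table; it rises from the lever at 48 mm.
- lens: Bystander: frosted glass condenser lens, 90 mm across, upright in a brass rim on a wooden foot, 128 mm high. Origin under its foot.
- hub: Bystander: brass reel hub, 90 mm across, 44 mm high, lying flat. Origin under its centre.
- carbon_box: Bystander: round green tin carbon box with lid, 88 mm across, 60 mm high. Origin under its centre.
- yoke_0: Washed lens yoke (may be absent): rigid brass arch standing on two feet like a bridge, 0.2 to 0.4 kg. Origin: midway between the feet, level with their undersides; x from foot to foot, y along the strap's width, z up. On top a dark wooden lifting tab, 16 mm in x, 32 mm in y, 76 to 116 mm up. Same when turned half round.
- yoke_1: Yoke like yoke_0 (may be absent). Every yoke: 88 mm outside in x over the feet, 60 mm in y over the feet (strap 50 mm wide), 60 mm clear between the feet; 116 mm high in all; arch 6 mm thick, its underside 70 mm above the origin and flat for about 30 mm at the middle, then sloping down at 45 degrees to the upright legs.
- yoke_2: Yoke like yoke_0 (may be absent).
- yoke_3: Yoke like yoke_0 (may be absent).
- bead_0: Chunky white drying bead, a rounded stub 24 mm in diameter and 20 mm high, 15 g, in the tin; beads 0 and 1 start next to each other, in quarter 1 of 4 of the tin. Four lie about 56 mm and four about 32 mm from its centre; glazed and slippery. Origin under its centre.
- bead_1: Chunky terracotta drying bead, a rounded stub 24 mm in diameter and 20 mm high, 15 g, in the tin; beads 0 and 1 start next to each other, in quarter 1 of 4 of the tin. Four lie about 56 mm and four about 32 mm from its centre; glazed and slippery. Origin under its centre.
- bead_2: Chunky white drying bead, a rounded stub 24 mm in diameter and 20 mm high, 15 g, in the tin; beads 2 and 3 start next to each other, in quarter 2 of 4 of the tin. Four lie about 56 mm and four about 32 mm from its centre; glazed and slippery. Origin under its centre.
- bead_3: Chunky terracotta drying bead, a rounded stub 24 mm in diameter and 20 mm high, 15 g, in the tin; beads 2 and 3 start next to each other, in quarter 2 of 4 of the tin. Four lie about 56 mm and four about 32 mm from its centre; glazed and slippery. Origin under its centre.
- bead_4: Chunky white drying bead, a rounded stub 24 mm in diameter and 20 mm high, 15 g, in the tin; beads 4 and 5 start next to each other, in quarter 3 of 4 of the tin. Four lie about 56 mm and four about 32 mm from its centre; glazed and slippery. Origin under its centre.
- bead_5: Chunky terracotta drying bead, a rounded stub 24 mm in diameter and 20 mm high, 15 g, in the tin; beads 4 and 5 start next to each other, in quarter 3 of 4 of the tin. Four lie about 56 mm and four about 32 mm from its centre; glazed and slippery. Origin under its centre.
- bead_6: Chunky white drying bead, a rounded stub 24 mm in diameter and 20 mm high, 15 g, in the tin; beads 6 and 7 start next to each other, in quarter 4 of 4 of the tin. Four lie about 56 mm and four about 32 mm from its centre; glazed and slippery. Origin under its centre.
- bead_7: Chunky terracotta drying bead, a rounded stub 24 mm in diameter and 20 mm high, 15 g, in the tin; beads 6 and 7 start next to each other, in quarter 4 of 4 of the tin. Four lie about 56 mm and four about 32 mm from its centre; glazed and slippery. Origin under its centre.

How it is judged:
On the way, in this order (a step that is already met when the one before it is completed fails the run):
1. the beads in every quarter of the tin have been shifted with the rod's tip low in the tin (horizontal distance between rod and tin_in below 0.074 m and z of rod in the frame of tin_in below 0.02 m and distance of any of bead_0, bead_1 from where it was at the start of the episode above 0.02 m and distance of any of bead_2, bead_3 from where it was at the start of the episode above 0.02 m and distance of any of bead_4, bead_5 from where it was at the start of the episode above 0.02 m and distance of any of bead_6, bead_7 from where it was at the start of the episode above 0.02 m), for 0.1 s.
2. the rod stands back in its socket, right down (horizontal distance between rod and socket_mouth below 0.008 m and z of rod in the frame of socket_mouth below -0.03 m and angle between rod's own z axis and vertical below 0.2 rad), for 0.2 s.
3. every yoke present hangs astride the bar (x of yoke_0 in the frame of bar_mid between -0.04 and 0.04 m and y of yoke_0 in the frame of bar_mid between -0.15 and 0.15 m and z of yoke_0 in the frame of bar_mid between -0.08 and -0.045 m and angle between each of yoke_0, yoke_1, yoke_2, yoke_3's own z axis and vertical below 0.6 rad and x of yoke_1 in the frame of bar_mid between -0.04 and 0.04 m and y of yoke_1 in the frame of bar_mid between -0.15 and 0.15 m and z of yoke_1 in the frame of bar_mid between -0.08 and -0.045 m and x of yoke_2 in the frame of bar_mid between -0.04 and 0.04 m and y of yoke_2 in the frame of bar_mid between -0.15 and 0.15 m and z of yoke_2 in the frame of bar_mid between -0.08 and -0.045 m and x of yoke_3 in the frame of bar_mid between -0.04 and 0.04 m and y of yoke_3 in the frame of bar_mid between -0.15 and 0.15 m and z of yoke_3 in the frame of bar_mid between -0.08 and -0.045 m), for 0.2 s.
4. the lever is swung open (value of joint lever above 1 rad), for 0.2 s.
At the end, for the whole second after the job is handed in: Every yoke hangs at rest astride the bar (its origin 45 to 80 mm below the bar's axis and within 40 mm of it sideways, tilt under 0.6 rad); the rod stands in its socket, tip over 30 mm down, tilt under 0.2 rad; the lever is past 1.0 rad; all beads are in the tin (all of step 2 and all of step 3 and linear speed of each of rod, yoke_0, yoke_1, yoke_2, yoke_3 below 0.03 m/s and value of joint lever above 1 rad and horizontal distance between each of bead_0, bead_1, bead_2, bead_3, bead_4, bead_5, bead_6, bead_7 and tin_in below 0.078 m and z of each of bead_0, bead_1, bead_2, bead_3, bead_4, bead_5, bead_6, bead_7 in the frame of tin_in below 0.06 m); the robot touches nothing.
It fails at once if the condenser lens is moved more than 30 mm (distance of lens from where it was at the start of the episode above 0.03 m).
It fails at once if the reel hub is moved more than 30 mm (distance of hub from where it was at the start of the episode above 0.03 m).
It fails at once if the carbon box is moved more than 30 mm (distance of carbon_box from where it was at the start of the episode above 0.03 m).
It fails at once if the gripper itself touches the beads (contact force between the fingers and bead_0 above 1 N or contact force between the fingers and bead_1 above 1 N or contact force between the fingers and bead_2 above 1 N or contact force between the fingers and bead_3 above 1 N or contact force between the fingers and bead_4 above 1 N or contact force between the fingers and bead_5 above 1 N or contact force between the fingers and bead_6 above 1 N or contact force between the fingers and bead_7 above 1 N).
Of yoke_0, yoke_1, yoke_2, yoke_3 only 2 to 4 are there at a start; the rules pass over those that are not, and their reading is None.
At some moment in a run one of yoke_0, yoke_1, yoke_2, yoke_3 may be knocked a few centimetres aside while the robot is not near it.
It also fails if it takes over 200 s, if anything falls off the work surface, if the arm or the gripper's body presses on something with over 40 N, if the wrist force passes 120 N, or if a joint passes its speed limit or range.

ROBOT

A 6-joint arm with a two-finger parallel gripper is mounted at the origin on the work surface. World frame = base frame: x ahead of the robot, y to its left, z up, the work surface at z = 0. Lengths are in m, angles in rad, forces in N, time in s.
With the tool pointing down it reaches from about 0.325 to 0.75 m from the base axis. Payload 7.6 kg.
Tool frame: the origin (TCP) lies at the very end of the fingers, on their centre line; the grasp point (between the pads) lies 19 mm behind it; z points along the fingers, y is the line along which they close (so a half turn about z gives the same grasp; the last joint's range is limited). The gripper opens to 85 mm and grips with 20 to 120 N. Pads are 22 mm wide; open, the fingers measure 114 mm over their backs; the gripper's body (76 mm by 85 mm) begins 54 mm behind the grasp point. The pads swing forward as they close: fully open they stand 13 mm farther back than shut.
Start: joints at [-1.255, 0.052, 1.401, -0, 1.689, -0.07], TCP at [0.198, -0.486, 0.231] pointing down, gripper open.
Joint ranges: [-2.9, 2.9], [-0.91, 2.17], [0.12, 2.37], [-1.06, 4.2], [0.26, 2.73], [-2.93, 2.93]. Speed limits (rad/s): [2.57, 2.57, 3.01, 3.14, 3.14, 3.14].

INTERFACE

Orientations are given as a 3x3 rotation matrix whose columns are the frame's x, y, z axes.
In Python, from bench import sense, camera, job_done, boxes_of, outline_of gives the robot as it stands. The module is installed in compiled form; this text tells all that it offers.
- The arm moves only by the tool carry_out, never from a script. Its argument "commands" is a list of rows, each a list of 2 entries, a list of its own where there are three numbers: the shift along the tool's x, y, z in m, then the turn, a rotation vector about the tool's x, y, z in degrees. In form: [[[dx, dy, dz], [rx, ry, rz]], ...]. A call has 1 to 5 rows; each row is the pose to reach, as a shift and turn from the pose commanded when the call began, along the tool's axes at that moment; what a row does not reach only later rows make up. A row lasts 1/8 s, in which the tool goes at most 62.5 mm and 10.7 degrees, less where a joint would pass 70% of its speed; a pose out of reach is approached as far as the arm can. A call with a gripper value outside its range is refused whole. "hand" is the opening, from -1 (shut) to 1 (fully open), set as the call begins (left out, the last holds). The fingers move at their own pace and stop on an object; the grip force is fixed at half the most. Time passes only in rows, so rows that repeat a pose let the fingers close. It gives the time, the measured TCP pose, the force, the opening and the grip force at its end, in the units of the state.
- sense(): the state, without advancing time (a new reading comes with each control period).
- camera(name): name is "side" or "top"; returns a dict with "image" (400x640x3 uint8, red, green, blue), "fx", "fy", "cx", "cy" (pixels), "dist" ([k1, k2, p1, p2, k3] as OpenCV has them; the pictures are not rectified), "world_from_camera" (4x4, takes a point from camera to world coordinates). Camera axes: x right, y down, z forward; pixel columns grow to the right and rows downward; lengths in m; the calibration is good to about 2 mm. A picture is of the moment at which its call begins. There is no depth.
- job_done(): hands the job in; it is judged then, once.
Trained networks look in a picture, given as the dict that the camera call returned (one of the last four; its "shot" number tells which), for a name from the list of things; names that differ only in an ending like _2 or _b are one class to them, and where a whole thing is asked for, a point or a joint stands for the part that bears it (a point fixed in the world has none). Each returns a list of dicts, best first, with "p" (0 to 1); they miss things now and then, are a little off and sometimes report something else, mostly with a low value. They report only what shows in the picture. A call takes as long as a camera call.
- boxes_of(thing, picture): "rect" ([centre column, centre row, width, height] in pixels, round what is visible of it).
- outline_of(thing, picture): "mask" (400x640 bool, what is visible of it) and "rect" ([centre column, centre row, width, height] in pixels, round what is visible of it).
The state is a dict: "t": time; "joint_positions": joint angles; "dq": joint speeds; "effort": joint torques, N m; "tcp_pos": TCP position; "orientation": TCP orientation; "contact_force": force on the tool from outside, world axes, zero at the start; "wrist_torque": the same for the moment, N m; "opening": finger opening in m; "finger_force": force on a finger pad.
Only numpy, scipy, OpenCV 4.12 (cv2) and the standard library are available. Lean on these libraries where they do the work, as an engineer would, in place of code of your own. Each camera call takes 0.05 s, during which the arm holds its last target. There are 200 camera calls.

## Working session

There is one attempt and no reset: what is moved stays moved. The work goes in short steps, Python scripts to look and compute and a tool call to move; the robot and the scene stay as the last step left them, time stands still between calls to the robot, and variables do not carry over. Pictures are saved under pics/ and viewed, at most 14 in all, crops included, and the job is handed in when it is done.

Besides the shell and the picture viewer there is one more tool, called by a JSON object that holds its "api" and its "payload". carry_out: Moves the arm, as the interface text tells. Its arguments: {"type":"object","properties":{"commands":{"type":"array"},"hand":{"type":"number"}},"required":["commands"]}

```bash
mkdir -p pics; cat > h.py <<'E'
import numpy as np, cv2
from bench import sense, camera, job_done, boxes_of, outline_of
def ray(c,uv):
    K=np.array([[c['fx'],0,c['cx']],[0,c['fy'],c['cy']],[0,0,1]]);d=np.array(c['dist'],float)
    p=cv2.undistortPoints(np.array([[uv]],float),K,d)[0,0]
    T=np.array(c['world_from_camera']);return T[:3,3],T[:3,:3]@np.array([p[0],p[1],1])
def onz(c,uv,z):
    o,r=ray(c,uv);return o+r*(z-o[2])/r[2]
def proj(c,P):
    K=np.array([[c['fx'],0,c['cx']],[0,c['fy'],c['cy']],[0,0,1]]);d=np.array(c['dist'],float)
    T=np.linalg.inv(np.array(c['world_from_camera']))
    return cv2.projectPoints(np.atleast_2d(P).astype(float),cv2.Rodrigues(T[:3,:3])[0],T[:3,3],K,d)[0][:,0]
def tri(c1,u1,c2,u2):
    o1,r1=ray(c1,u1);o2,r2=ray(c2,u2)
    s=np.linalg.lstsq(np.stack([r1,-r2],1),o2-o1,rcond=None)[0]
    a=o1+r1*s[0];b=o2+r2*s[1];return (a+b)/2,np.linalg.norm(a-b)
def save(c,n,crop=None,k=1):
    im=c['image'][:,:,::-1]
    if crop: x0,y0,x1,y1=crop; im=im[y0:y1,x0:x1]
    cv2.imwrite(f'pics/{n}.png',cv2.resize(im,None,fx=k,fy=k))
E
python3 - <<'E'
from h import *
np.set_printoptions(precision=3,suppress=True)
t=camera('top');s=camera('side')
for n,c in(('top',t),('side',s)):
    save(c,n+'0'); print(n,np.array(c['world_from_camera']),c['fx'])
    for th in['bar_mid','tin_in','socket_mouth','rod','quadrant','lever_grip','lens','hub','carbon_box','yoke_0','bead_0']:
        try: print(th,[(round(b['p'],2),np.round(b['rect']).tolist()) for b in boxes_of(th,c)[:6]])
        except Exception as e: print(th,e)
print(sense())
E
```

```text
top [[ 0.008 -0.986  0.168  0.364]
 [-1.    -0.006  0.016 -0.019]
 [-0.015 -0.168 -0.986  1.351]
 [ 0.     0.     0.     1.   ]] 421.19466847999047
bar_mid [(0.59, [327.0, 185.0, 124.0, 46.0])]
tin_in [(0.93, [201.0, 240.0, 55.0, 49.0]), (0.48, [327.0, 237.0, 25.0, 28.0]), (0.29, [220.0, 193.0, 32.0, 30.0])]
socket_mouth []
rod []
quadrant [(0.67, [432.0, 210.0, 66.0, 76.0])]
lever_grip [(0.61, [434.0, 210.0, 65.0, 74.0])]
lens [(0.81, [335.0, 151.0, 35.0, 26.0])]
hub [(0.75, [286.0, 151.0, 24.0, 28.0])]
carbon_box [(0.93, [375.0, 151.0, 27.0, 28.0]), (0.64, [213.0, 190.0, 12.0, 9.0])]
yoke_0 [(0.81, [295.0, 250.0, 23.0, 27.0]), (0.8, [328.0, 240.0, 32.0, 30.0]), (0.58, [359.0, 251.0, 24.0, 34.0])]
bead_0 [(0.63, [187.0, 246.0, 9.0, 2.0]), (0.61, [199.0, 225.0, 8.0, 5.0]), (0.6, [197.0, 237.0, 6.0, 3.0]), (0.55, [215.0, 247.0, 10.0, 9.0]), (0.53, [211.0, 232.0, 7.0, 7.0]), (0.51, [222.0, 235.0, 7.0, 10.0])]
side [[-0.777 -0.443  0.447  0.025]
 [-0.629  0.568 -0.531  0.656]
 [-0.018 -0.694 -0.72   0.999]
 [ 0.     0.     0.     1.   ]] 468.67104730295694
bar_mid [(0.79, [289.0, 193.0,
[... 620 characters left out ...]
.0, 336.0, 11.0, 12.0]), (0.58, [219.0, 334.0, 10.0, 8.0]), (0.56, [239.0, 327.0, 8.0, 10.0]), (0.48, [252.0, 322.0, 10.0, 13.0]), (0.43, [264.0, 351.0, 7.0, 16.0])]
{'t': 1.2, 'joint_positions': array([-1.255,  0.052,  1.401,  0.   ,  1.689, -0.07 ]), 'dq': array([ 0.   ,  0.   ,  0.001, -0.   ,  0.002,  0.001]), 'effort': array([ -0.001, -38.155, -36.031,  -0.   ,   0.   ,  -0.   ]), 'tcp_pos': array([ 0.198, -0.486,  0.231]), 'orientation': array([[ 0.926,  0.376,  0.   ],
       [ 0.376, -0.926, -0.   ],
       [ 0.   ,  0.   , -1.   ]]), 'contact_force': array([-0.435,  0.063, -0.43 ]), 'wrist_torque': array([-0.037,  0.027,  0.   ]), 'finger_force': 0.0, 'opening': 0.08561952608362922}
```

```bash
ls pics
```

```text
side0.png
top0.png
```

```bash
python3 - <<'E'
import cv2
a=cv2.imread('pics/top0.png')[110:300,150:500];cv2.imwrite('pics/top0c.png',cv2.resize(a,(796,432),interpolation=cv2.INTER_CUBIC))
a=cv2.imread('pics/side0.png')[110:390,160:460];cv2.imwrite('pics/side0c.png',cv2.resize(a,(640,597),interpolation=cv2.INTER_CUBIC))
E
```

```text
(no output)
```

View pics/top0c.png

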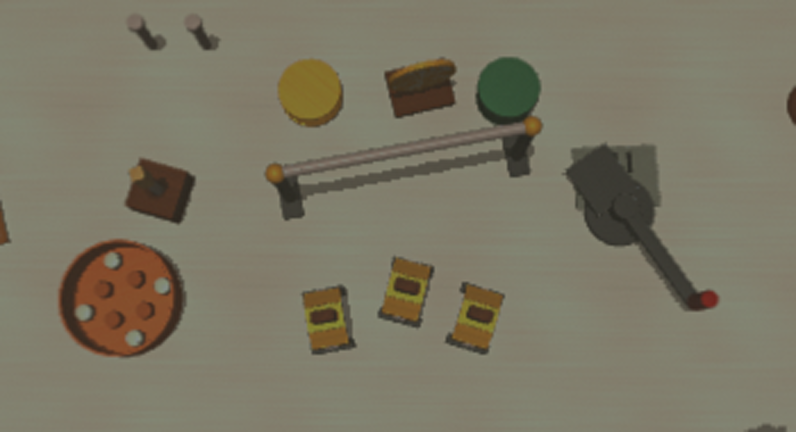

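View pics/side0c.png

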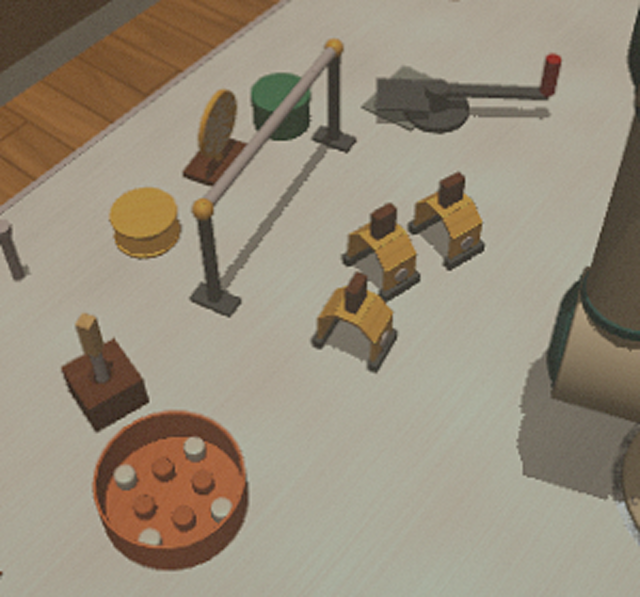

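Three yokes are present, standing in front of the bar. The tin is at about (201,240) in the top view, the socket at (220,193), the bar between (271,186) and (384,165), and the red post at (462,241). I'll fit simple solid models to the masks in both views to get the poses.

```bash
cat >> h.py <<'E'
from scipy.optimize import minimize
def box(x0,x1,y0,y1,z0,z1): return np.array([[x,y,z] for x in(x0,x1) for y in(y0,y1) for z in(z0,z1)],float)
def cyl(r,z0,z1,cx=0,cy=0):
    a=np.linspace(0,2*np.pi,40); return np.concatenate([np.c_[cx+r*np.cos(a),cy+r*np.sin(a),0*a+z] for z in(z0,z1)])
def prism(xz,y):  return np.array([[x,s*y,z] for x,z in xz for s in(-1,1)],float)
YOKE=[box(-.044,-.030,-.03,.03,0,.008),box(.03,.044,-.03,.03,0,.008),
 prism([(-.036,0),(-.030,0),(-.036,.055),(-.030,.055)],.025),prism([(.036,0),(.030,0),(.036,.055),(.030,.055)],.025),
 prism([(-.036,.055),(-.030,.055),(-.018,.076),(-.015,.07)],.025),prism([(.036,.055),(.030,.055),(.018,.076),(.015,.07)],.025),
 box(-.018,.018,-.025,.025,.07,.076),box(-.008,.008,-.016,.016,.076,.116)]
BLOCK=[box(-.035,.035,-.035,.035,0,.05)]
TIN=[cyl(.08,0,.055)]
def place(P,q,z=0):
    c,s=np.cos(q[2]),np.sin(q[2]); return P@np.array([[c,s,0],[-s,c,0],[0,0,1]])+[q[0],q[1],z]
def sil(c,parts,q,z=0):
    m=np.zeros((1600,2560),np.uint8)
    for P in parts:
        cv2.fillConvexPoly(m,cv2.convexHull(np.round((proj(c,place(P,q,z))+.5)*4).astype(np.int32)),255)
    return cv2.resize(m,(640,400),interpolation=cv2.INTER_AREA)/255.
def fit(parts,cms,q0,z=0):
    def f(q): 
        L=0
        for c,m in cms:
            s=sil(c,parts,q,z); L+=1-np.minimum(s,m).sum()/np.maximum(s,m).sum()
        return L
    best=None
    for d in(-.4,0,.4):
        q=np.array(q0,float)+[0,0,d]
        r=minimize(f,q,method='Nelder-Mead',options=dict(initial_simplex=np.array([q,q+[.01,0,0],q+[0,.01,0],q+[0,0,.25]]),xatol=2e-4,fatol=1e-4,maxiter=150))
        if best is None or r.fun<best.fun: best=r
    return best.x,best.fun
def masks(th,c): return [o for o in outline_of(th,c)]
E
python3 - <<'E'
from h import *
np.set_printoptions(precision=4,suppress=True)
t=camera('top');s=camera('side')
def near(ms,uv):
    return min(ms,key=lambda o:np.hypot(o['rect'][0]-uv[0],o['rect'][1]-uv[1]))['mask']
yt,ys=masks('yoke_0',t),masks('yoke_0',s)
for uv in[(292,249),(329,236),(361,248)]:
    q0=onz(t,uv,.1);q0[2]=0
    us=proj(s,[q0[0],q0[1],.05])[0]
    print('yoke',uv,*fit(YOKE,[(t,near(yt,uv)),(s,near(ys,us))],q0))
tt=near(masks('tin_in',t),(201,240)); q0=onz(t,(203,241),.03);q0[2]=0
print('tin',fit(TIN,[(t,tt)],q0))
# colours
for n,c in(('t',t),('s',s)):
    hsv=cv2.cvtColor(c['image'],cv2.COLOR_RGB2HSV)
    for nm,lo,hi in(('orange',(8,140,110),(22,255,255)),('red',(0,170,60),(4,255,255)),('red2',(172,150,60),(180,255,255))):
        k,_,st,ce=cv2.connectedComponentsWithStats(cv2.inRange(hsv,lo,hi))
        print(n,nm,[(st[i,4],ce[i].round(1).tolist()) for i in range(1,k) if st[i,4]>=5])
balls=[((271,186),(255,208)),((384,165),(316,132))]
E
```

```text
yoke (292, 249) [0.437  0.0833 0.199 ] 0.19541361972592997
yoke (329, 236) [ 0.4771 -0.0255 -0.2495] 0.2074629180920794
yoke (361, 248) [ 0.4416 -0.1218 -0.2893] 0.1722054739142187
tin (array([0.4625, 0.3703, 0.5992]), np.float64(0.17421425087495612))
t orange [(np.int32(6), [212.0, 33.5]), (np.int32(43), [396.8, 67.8]), (np.int32(35), [199.7, 69.5]), (np.int32(33), [401.6, 69.1]), (np.int32(21), [204.6, 68.8]), (np.int32(5), [594.0, 74.0]), (np.int32(5), [204.8, 76.6]), (np.int32(26), [198.6, 89.0]), (np.int32(26), [397.5, 89.0]), (np.int32(60), [609.5, 119.8]), (np.int32(40), [290.2, 144.0]), (np.int32(32), [291.3, 139.0]), (np.int32(41), [334.7, 138.8]), (np.int32(91), [280.1, 145.8]), (np.int32(85), [119.0, 167.2]), (np.int32(33), [383.7, 164.5]), (np.int32(36), [270.1, 185.4]), (np.int32(7), [615.9, 210.3]), (np.int32(6), [616.7, 216.8]), (np.int32(1240), [204.4, 241.1]), (np.int32(64), [331.5, 228.3]), (np.int32(83), [291.2, 240.4]), (np.int32(69), [362.5, 240.4]), (np.int32(111), [326.1, 244.9]), (np.int32(50), [578.8, 243.7]), (np.int32(1300), [633.8, 292.5]), (np.int32(114), [357.3, 257.0]), (np.int32(112), [294.1, 258.2])]
t red [(np.int32(28), [461.4, 241.2])]
t red2 []
s orange [(np.int32(2948), [594.0, 18.5]), (np.int32(13344), [212.0, 153.5]), (np.int32(230), [374.0, 90.7]), (np.int32(155), [609.3, 98.1]), (np.int32(24), [316.7, 130.8]), (np.int32(57), [257.3, 162.7]), (np.int32(90), [635.8, 174.0]), (np.int32(792), [227.5, 213.6]), (np.int32(262), [373.8, 210.5]), (np.int32(61), [254.7, 207.1]), (np.int32(295), [342.1, 225.4]), (np.int32(2801), [27.0, 281.4]), (np.int32(365), [329.1, 256.6]), (np.int32(2280), [240.2, 339.5]), (np.int32(35), [630.4, 347.1]), (np.int32(622), [102.7, 371.9]), (np.int32(323), [620.6, 362.4]), (np.int32(350), [611.6, 387.1]), (np.int32(132), [4.3, 393.0])]
s red [(np.int32(17), [418.9, 137.4])]
s red2 []
```

```bash
python3 - <<'E'
from h import *
np.set_printoptions(precision=4,suppress=True)
t=camera('top');s=camera('side')
A,e1=tri(t,(270.1,185.4),s,(254.7,207.1));B,e2=tri(t,(383.7,164.5),s,(316.7,130.8))
print('balls',A,e1,B,e2,np.linalg.norm(A-B)); d=A-B; print('mid',(A+B)/2,'yaw of y axis',np.arctan2(-d[0],d[1]))
print('post',tri(t,(461.4,241.2),s,(418.9,137.4)))
def mk(c,lo,hi,roi):
    m=cv2.inRange(cv2.cvtColor(c['image'],cv2.COLOR_RGB2HSV),lo,hi); k=np.zeros_like(m);x0,y0,x1,y1=roi;k[y0:y1,x0:x1]=m[y0:y1,x0:x1];return k>0
tm=cv2.connectedComponents(1)if 0 else None
def tin(c,roi):
    m=mk(c,(0,120,40),(22,255,255),roi).astype(np.uint8)
    cs=max(cv2.findContours(m,0,1)[0],key=cv2.contourArea);h=cv2.convexHull(cs);o=np.zeros_like(m);cv2.fillConvexPoly(o,h,1);return o>0
q=fit(TIN,[(t,tin(t,(165,205,240,275))),(s,tin(s,(195,290,285,385)))],[.4625,.37,0]);print('tin',q)
sm=[o['mask'] for o in masks('socket_mouth',s)[:1]]
q0=onz(t,(221,194),.03);q0[2]=.3
qb=fit(BLOCK,[(s,sm[0])],q0);print('block',qb,q0)
print('rodtop',tri(t,(210.5,186),s,(201.3,260)))
# overlay
ov={}
for n,c,roi in(('t',t,(150,130,410,280)),('s',s,(160,120,440,390))):
    k=4 if n=='t' else 3
    im=cv2.resize(c['image'][:,:,::-1],None,fx=k,fy=k,interpolation=cv2.INTER_CUBIC)
    def dr(parts,q):
        for P in parts:cv2.polylines(im,[cv2.convexHull(np.round((proj(c,place(P,q))+.5)*k).astype(np.int32))],True,(255,0,255),1)
    for y in([.437,.0833,.199],[.4771,-.0255,-.2495],[.4416,-.1218,-.2893]):dr(YOKE,y)
    dr(TIN,q[0]);dr(BLOCK,qb[0]);dr([cyl(.076,.055,.055),cyl(.076,.004,.004)],q[0])
    im=im[roi[1]*k:roi[3]*k,roi[0]*k:roi[2]*k];f=min(800/im.shape[1],600/im.shape[0]);cv2.imwrite(f'pics/ov_{n}.png',cv2.resize(im,None,fx=f,fy=f))
    r2=(195,170,245,215) if n=='t' else (180,245,240,320)
    ov[n]=cv2.resize(c['image'][r2[1]:r2[3],r2[0]:r2[2],::-1],None,fx=8,fy=8,interpolation=cv2.INTER_NEAREST)
h=max(v.shape[0] for v in ov.values())
cv2.imwrite('pics/rod.png',cv2.resize(np.hstack([cv2.copyMakeBorder(v,0,h-v.shape[0],0,0,0) for v in ov.values()]),None,fx=.9,fy=.9))
E
```

```text
balls [0.6103 0.1418 0.1757] 0.0009448183876645807 [ 0.673  -0.1827  0.1771] 0.0007946631933336177 0.33050802982394556
mid [ 0.6416 -0.0204  0.1764] yaw of y axis 0.19072789838831009
post (array([ 0.4609, -0.4154,  0.1109]), np.float64(0.0015371588721020762))
tin (array([0.4631, 0.3691, 0.5282]), np.float64(0.10984466339470689))
block (array([0.616 , 0.3212, 1.2786]), np.float64(0.14693487001956695)) [0.6124 0.3192 0.3   ]
rodtop (array([0.6131, 0.3204, 0.1494]), np.float64(0.001295286238702854))
```

View pics/ov_t.png

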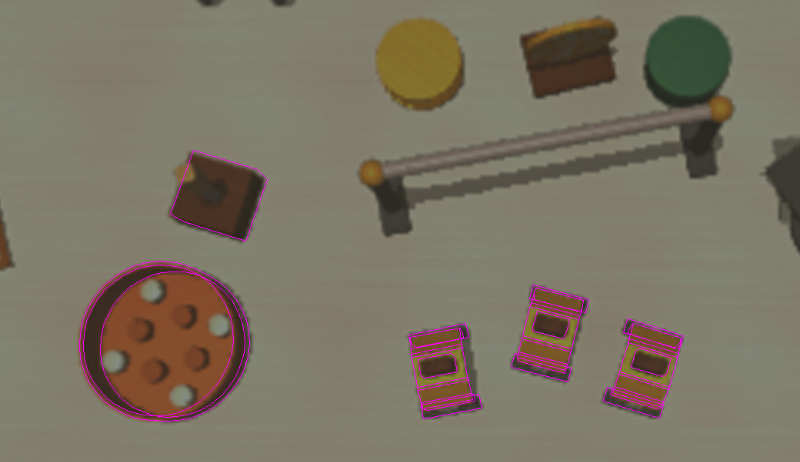

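View pics/ov_s.png

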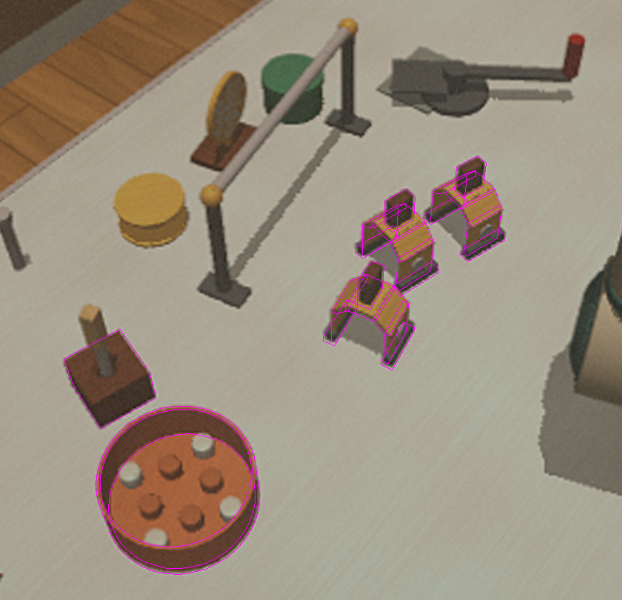

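View pics/rod.png

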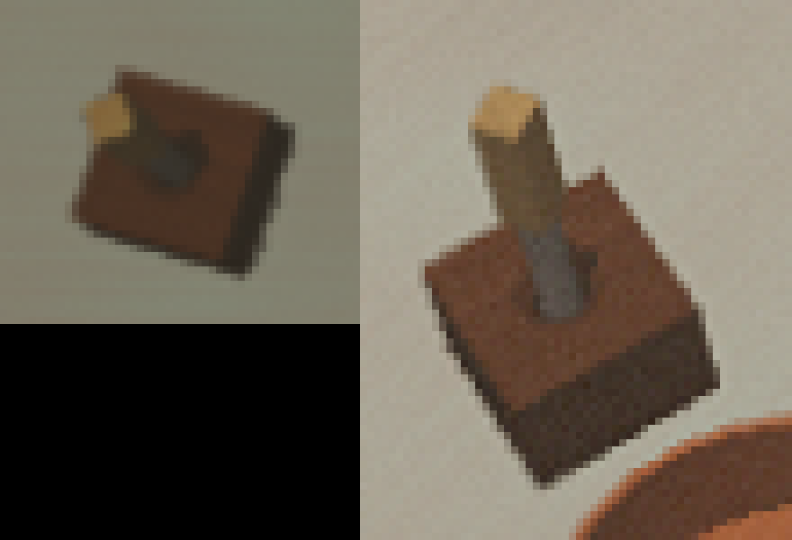

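```bash
cat >> h.py <<'E'
def go(pos,yang=None,st=None):
    """shift in tool axes and turn about tool z (deg) to world pos with tool y at world angle yang (deg, mod 180)"""
    st=st or sense(); R=np.array(st['orientation']); d=R.T@(np.array(pos)-st['tcp_pos'])
    rz=0
    if yang is not None:
        cur=np.degrees(np.arctan2(R[1,1],R[0,1])); rz=-((yang-cur+90)%180-90)
    print('shift mm',(d*1000).round(1),'len',round(np.linalg.norm(d)*1000),'rz',round(rz,1),'tilt',np.degrees(np.arccos(-R[2,2])).round(2),'j',np.round(st['joint_positions'],2))
E
python3 - <<'E'
from h import *
t=camera('top');s=camera('side')
def wood(c,x0,y0,x1,y1):
    im=c['image'].astype(int);m=np.zeros(im.shape[:2],bool)
    sub=im[y0:y1,x0:x1]; m[y0:y1,x0:x1]=(sub[...,0]-sub[...,2]>45)&(sub[...,0]>130); print(m.sum()); return m.astype(float)
mt=wood(t,204,180,216,194);ms=wood(s,192,254,210,268)
F=[box(-.009,.009,-.009,.009,.15,.15)]
print(fit(F,[(t,mt),(s,ms)],[.613,.32,0]),fit(F,[(s,ms)],[.613,.32,0]))
# hole in block: darkest comparisons skipped
go([.613,.32,.27],0)
E
```

```text
12
47
(array([0.61578572, 0.32303259, 0.36682288]), np.float64(0.839583237612053)) (array([0.61581641, 0.32284992, 0.30848564]), np.float64(0.14665598134926416))
shift mm [ 688.3 -590.8  -38.7] len 908 rz -67.9 tilt 0.0 j [-1.26  0.05  1.4   0.    1.69 -0.07]
```

{"api": "carry_out", "payload": {"commands": [[[0.047, -0.041, -0.01], [0, 0, 5]], [[0.094, -0.081, -0.02], [0, 0, 5]], [[0.141, -0.121, -0.03], [0, 0, 5]], [[0.188, -0.161, -0.04], [0, 0, 5]], [[0.235, -0.2, -0.04], [0, 0, 5]]], "hand": 1}}

```text
t: 2.33
tcp_pos: [0.3408, -0.2111, 0.2724]
orientation: [[0.956, 0.294, 0.002], [0.294, -0.956, -0.002], [0.002, 0.002, -1.0]]
contact_force: [1.5, -0.7, -1.0]
opening: 0.0854
finger_force: 0.0
```

```bash
python3 -c "
from h import *
go([.616,.3225,.27],107)"
```

```text
shift mm [ 419.8 -429.2    2.1] len 600 rz 0.1 tilt 0.15 j [-0.65 -0.31  1.65  0.    1.8   0.63]
```

{"api": "carry_out", "payload": {"commands": [[[0.042, -0.043, 0], [0, 0, 0]], [[0.084, -0.086, 0], [0, 0, 0]], [[0.126, -0.129, 0], [0, 0, 0]], [[0.168, -0.172, 0], [0, 0, 0]], [[0.21, -0.215, 0], [0, 0, 0]]]}}

```text
t: 2.95
tcp_pos: [0.4781, 0.0566, 0.2716]
orientation: [[0.956, 0.294, 0.001], [0.294, -0.956, -0.0], [0.001, 0.0, -1.0]]
contact_force: [0.1, -0.7, 0.3]
opening: 0.0855
finger_force: 0.0
```

{"api": "carry_out", "payload": {"commands": [[[0.042, -0.043, 0], [0, 0, 0]], [[0.084, -0.086, 0], [0, 0, 0]], [[0.126, -0.129, 0], [0, 0, 0]], [[0.168, -0.172, 0], [0, 0, 0]], [[0.21, -0.215, 0], [0, 0, 0]]]}}

```text
t: 3.58
tcp_pos: [0.6156, 0.3236, 0.2713]
orientation: [[0.956, 0.294, 0.0], [0.294, -0.956, -0.0], [0.0, 0.0, -1.0]]
contact_force: [-0.7, 0.2, -0.2]
opening: 0.0854
finger_force: 0.0
```

{"api": "carry_out", "payload": {"commands": [[[0, 0, 0.03], [0, 0, 0]], [[0, 0, 0.06], [0, 0, 0]], [[0, 0, 0.07], [0, 0, 0]], [[0, 0, 0.07], [0, 0, 0]]]}}

```text
t: 4.08
tcp_pos: [0.6149, 0.3216, 0.2013]
orientation: [[0.956, 0.294, -0.0], [0.294, -0.956, -0.0], [-0.001, 0.0, -1.0]]
contact_force: [0.4, 0.7, 0.5]
opening: 0.0852
finger_force: 0.0
```

```bash
python3 -c "
from h import *
go([.616,.3225,.106],107)
s=camera('side');save(s,'r1',(160,190,260,310),5)"
```

```text
shift mm [ 1.4 -0.6 95.3] len 95 rz 0.1 tilt 0.03 j [ 0.43  0.56  0.85 -0.    1.73  1.7 ]
```

View pics/r1.png

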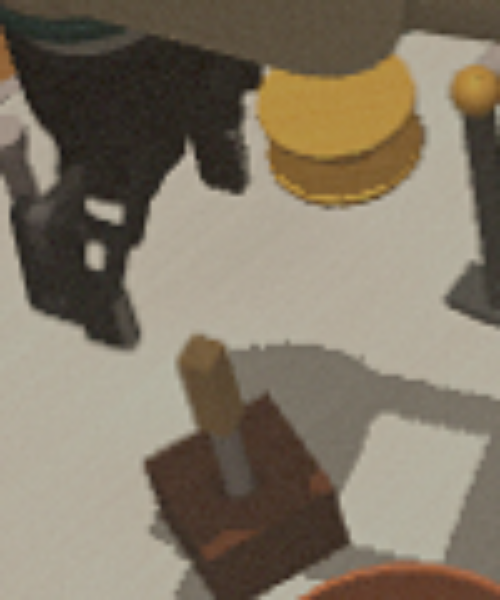

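{"api": "carry_out", "payload": {"commands": [[[0.001, 0, 0.03], [0, 0, 0]], [[0.001, 0, 0.06], [0, 0, 0]], [[0.001, 0, 0.08], [0, 0, 0]], [[0.001, 0, 0.094], [0, 0, 0]], [[0.001, 0, 0.094], [0, 0, 0]]]}}

```text
t: 4.75
tcp_pos: [0.6158, 0.322, 0.1068]
orientation: [[0.956, 0.294, -0.001], [0.294, -0.956, -0.0], [-0.001, 0.0, -1.0]]
contact_force: [-0.0, -0.1, 1.3]
opening: 0.0856
finger_force: 0.0
```

{"api": "carry_out", "payload": {"commands": [[[0, 0, 0], [0, 0, 0]], [[0, 0, 0], [0, 0, 0]], [[0, 0, 0], [0, 0, 0]], [[0, 0, 0], [0, 0, 0]], [[0, 0, 0], [0, 0, 0]]], "hand": -1}}

```text
t: 5.38
tcp_pos: [0.6161, 0.3222, 0.1077]
orientation: [[0.956, 0.294, 0.001], [0.294, -0.956, 0.0], [0.001, -0.0, -1.0]]
contact_force: [-0.1, 0.0, 2.8]
opening: 0.0173
finger_force: 58.5
```

```bash
python3 -c "
from h import *
go([.616,.3225,.106],107); s=sense(); print(s['opening'],s['finger_force'],s['contact_force'],s['tcp_pos'])
"
```

```text
shift mm [-0.  -0.3  1.7] len 2 rz 0.1 tilt 0.04 j [ 0.43  0.6   0.98 -0.    1.56  1.7 ]
0.01727593200842513 58.52570593357086 [-0.08821749  0.0291215   2.8310603 ] [0.61612584 0.32218298 0.1077405 ]
```

{"api": "carry_out", "payload": {"commands": [[[0, 0, -0.03], [0, 0, 0]], [[0, 0, -0.06], [0, 0, 0]], [[0, 0, -0.09], [0, 0, 0]], [[-0.03, -0.02, -0.09], [0, 0, 0]], [[-0.065, -0.044, -0.09], [0, 0, 0]]]}}

```text
t: 6.0
tcp_pos: [0.5402, 0.3449, 0.1968]
orientation: [[0.956, 0.293, -0.0], [0.293, -0.956, -0.0], [-0.0, 0.0, -1.0]]
contact_force: [0.4, 0.0, -2.1]
opening: 0.0174
finger_force: 58.6
```

{"api": "carry_out", "payload": {"commands": [[[-0.035, -0.024, 0], [0, 0, 0]], [[-0.0675, -0.046, 0], [0, 0, 0]], [[-0.0675, -0.046, 0], [0, 0, 0]], [[-0.0675, -0.046, 0], [0, 0, 0]]]}}

```text
t: 6.5
tcp_pos: [0.4631, 0.369, 0.1971]
orientation: [[0.956, 0.294, 0.0], [0.294, -0.956, -0.0], [0.0, 0.0, -1.0]]
contact_force: [0.8, 0.1, -0.9]
opening: 0.0172
finger_force: 58.7
```

```bash
python3 - <<'E'
from h import *
go([.4631,.3691,.1097],107); s=sense(); print(s['opening'],s['finger_force'],s['tcp_pos'])
c=camera('side');t=camera('top');save(c,'r2',(170,240,290,390),4)
pts=[np.zeros(2)]
for i in range(1,28):
    a=np.radians(22.5*i);r=min(50,6.25*i);pts.append(r*np.array([np.cos(a),np.sin(a)]))
pts=np.array(pts)
for k in range(0,25,5): print((pts[k+1:k+6]-pts[k]).round(0).tolist(), pts[k+5].round(0))
E
```

```text
shift mm [ 0.  -0.1 87.4] len 87 rz 0.1 tilt 0.03 j [ 0.61  0.25  1.25 -0.    1.64  1.88]
0.017155266906532466 58.72191309928894 [0.46309904 0.36899796 0.1971285 ]
[[6.0, 2.0], [9.0, 9.0], [7.0, 17.0], [0.0, 25.0], [-12.0, 29.0]] [-12.  29.]
[[-15.0, -2.0], [-28.0, -12.0], [-38.0, -29.0], [-34.0, -48.0], [-23.0, -64.0]] [-35. -35.]
[[16.0, -11.0], [35.0, -15.0], [54.0, -11.0], [71.0, -0.0], [82.0, 16.0]] [ 46. -19.]
[[4.0, 19.0], [0.0, 38.0], [-11.0, 54.0], [-27.0, 65.0], [-46.0, 69.0]] [ 0. 50.]
[[-19.0, -4.0], [-35.0, -15.0], [-46.0, -31.0], [-50.0, -50.0], [-46.0, -69.0]] [-46. -19.]
```

View pics/r2.png

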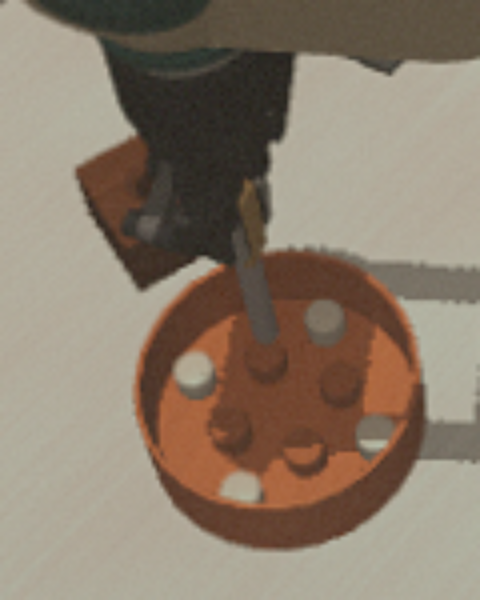

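The rod is held upright over the middle of the tin, so I'll descend and stir.

{"api": "carry_out", "payload": {"commands": [[[0, 0, 0.03], [0, 0, 0]], [[0, 0, 0.055], [0, 0, 0]], [[0, 0, 0.075], [0, 0, 0]], [[0, 0, 0.087], [0, 0, 0]], [[0, 0, 0.087], [0, 0, 0]]]}}

```text
t: 7.22
tcp_pos: [0.4629, 0.3687, 0.1093]
orientation: [[0.956, 0.293, -0.001], [0.293, -0.956, -0.001], [-0.002, 0.001, -1.0]]
contact_force: [1.4, 0.0, -0.8]
opening: 0.0174
finger_force: 58.8
```

{"api": "carry_out", "payload": {"commands": [[[0.006, 0.002, 0], [0, 0, 0]], [[0.009, 0.009, 0], [0, 0, 0]], [[0.007, 0.017, 0], [0, 0, 0]], [[0, 0.025, 0], [0, 0, 0]], [[-0.012, 0.029, 0], [0, 0, 0]]]}}

```text
t: 7.85
tcp_pos: [0.4597, 0.3369, 0.1103]
orientation: [[0.956, 0.293, 0.0], [0.293, -0.956, -0.0], [-0.0, 0.0, -1.0]]
contact_force: [-0.3, -0.3, -1.1]
opening: 0.0176
finger_force: 58.8
```

{"api": "carry_out", "payload": {"commands": [[[-0.015, -0.002, 0], [0, 0, 0]], [[-0.028, -0.012, 0], [0, 0, 0]], [[-0.038, -0.029, 0], [0, 0, 0]], [[-0.034, -0.048, 0], [0, 0, 0]], [[-0.023, -0.064, 0], [0, 0, 0]]]}}

```text
t: 8.48
tcp_pos: [0.4187, 0.3942, 0.1107]
orientation: [[0.955, 0.295, 0.0], [0.295, -0.955, 0.001], [0.001, -0.0, -1.0]]
contact_force: [0.4, -0.7, -1.7]
opening: 0.0174
finger_force: 59.1
```

{"api": "carry_out", "payload": {"commands": [[[0.016, -0.011, 0], [0, 0, 0]], [[0.035, -0.015, 0], [0, 0, 0]], [[0.054, -0.011, 0], [0, 0, 0]], [[0.071, 0, 0], [0, 0, 0]], [[0.082, 0.016, 0], [0, 0, 0]]]}}

```text
t: 9.1
tcp_pos: [0.5024, 0.4021, 0.1096]
orientation: [[0.955, 0.295, -0.001], [0.295, -0.955, 0.0], [-0.001, -0.0, -1.0]]
contact_force: [-0.4, 0.5, -1.7]
opening: 0.0175
finger_force: 59.2
```

{"api": "carry_out", "payload": {"commands": [[[0.004, 0.019, 0], [0, 0, 0]], [[0, 0.038, 0], [0, 0, 0]], [[-0.011, 0.054, 0], [0, 0, 0]], [[-0.027, 0.065, 0], [0, 0, 0]], [[-0.046, 0.069, 0], [0, 0, 0]]]}}

```text
t: 9.72
tcp_pos: [0.4782, 0.3206, 0.1107]
orientation: [[0.956, 0.293, 0.001], [0.293, -0.956, 0.002], [0.002, -0.001, -1.0]]
contact_force: [2.6, 8.3, -0.3]
opening: 0.0174
finger_force: 59.5
```

{"api": "carry_out", "payload": {"commands": [[[-0.019, -0.004, 0], [0, 0, 0]], [[-0.035, -0.015, 0], [0, 0, 0]], [[-0.046, -0.031, 0], [0, 0, 0]], [[-0.05, -0.05, 0], [0, 0, 0]], [[-0.046, -0.069, 0], [0, 0, 0]]]}}

```text
t: 10.35
tcp_pos: [0.4142, 0.375, 0.1104]
orientation: [[0.956, 0.294, 0.001], [0.294, -0.956, -0.001], [0.001, 0.001, -1.0]]
contact_force: [6.4, -1.0, -0.9]
opening: 0.0172
finger_force: 59.6
```

```bash
python3 - <<'E'
from h import *
s=sense(); print(s['opening'],s['finger_force'],s['tcp_pos'])
c=camera('side');t=camera('top')
a=cv2.resize(c['image'][280:390,180:290,::-1],(400,400));b=cv2.resize(t['image'][200:280,165:245,::-1],(400,400))
cv2.imwrite('pics/r3.png',np.hstack([a,b]))
E
```

```text
0.017225715569320114 59.63112473487854 [0.41415373 0.3750392  0.11042089]
```

View pics/r3.png

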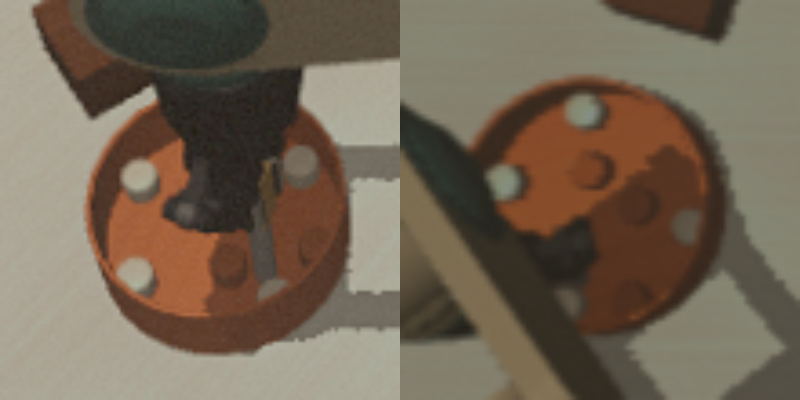

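```bash
cat >> h.py <<'E'
def rodline(c,tilt,name,crop,k,L=.0977):
    s=sense();R=np.array(s['orientation']);p=s['tcp_pos'];g=p-R[:,2]*.019
    im=cv2.resize(c['image'][:,:,::-1],None,fx=k,fy=k,interpolation=cv2.INTER_CUBIC)
    for a,col in zip(tilt,[(255,0,0),(255,255,0),(0,255,0),(0,255,255),(255,0,255)]):
        d=R@np.array([np.sin(np.radians(a)),0,np.cos(np.radians(a))])
        u=(proj(c,np.array([g,g+d*(L+.019)]))+.5)*k
        cv2.line(im,tuple(u[0].astype(int).tolist()),tuple(u[1].astype(int).tolist()),col,1)
    x0,y0,x1,y1=[v*k for v in crop];cv2.imwrite(f'pics/{name}.png',im[y0:y1,x0:x1])
E
python3 - <<'E'
from h import *
c=camera('side');rodline(c,[-20,-10,0,10,20],'r4',(200,290,290,380),6)
E
```

```text
(no output)
```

View pics/r4.png

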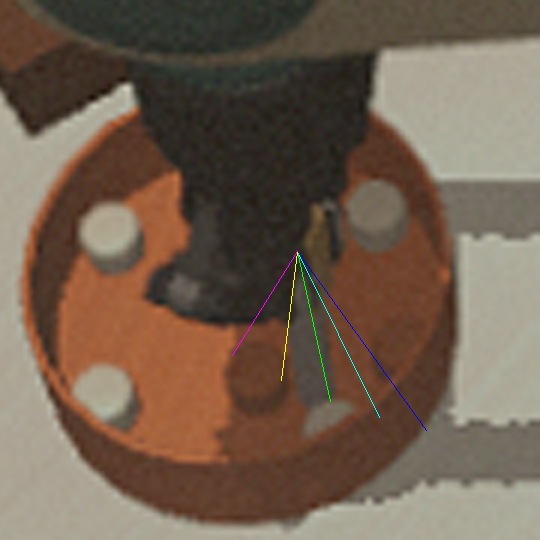

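{"api": "carry_out", "payload": {"commands": [[[0.014, -0.012, 0], [0, 0, 0]], [[0.029, -0.022, 0], [0, 0, 0]], [[0.046, -0.026, 0], [0, 0, 0]], [[0.063, -0.022, 0], [0, 0, 0]], [[0.078, -0.012, 0], [0, 0, 0]]]}}

```text
t: 11.12
tcp_pos: [0.4852, 0.4078, 0.1089]
orientation: [[0.956, 0.294, -0.003], [0.294, -0.956, -0.003], [-0.004, 0.002, -1.0]]
contact_force: [-0.2, -0.6, -1.5]
opening: 0.017
finger_force: 59.6
```

{"api": "carry_out", "payload": {"commands": [[[0.009, 0.014, 0], [0, 0, 0]], [[0.012, 0.031, 0], [0, 0, 0]], [[0.009, 0.047, 0], [0, 0, 0]], [[-0.003, 0.06, 0], [0, 0, 0]], [[-0.003, 0.06, 0], [0, 0, 0]]]}}

```text
t: 11.75
tcp_pos: [0.5, 0.3489, 0.1107]
orientation: [[0.956, 0.293, 0.001], [0.293, -0.956, -0.0], [0.001, 0.0, -1.0]]
contact_force: [0.5, -0.4, -1.0]
opening: 0.0177
finger_force: 59.6
```

```bash
python3 - <<'E'
from h import *
c=camera('side');t=camera('top')
for n,cc in(('s',c),('t',t)):
    for b in boxes_of('bead_0',cc)[:10]:
        if b['p']>.25: print(n,round(b['p'],2),np.round(b['rect'][:2],1),onz(cc,b['rect'][:2],.018)[:2].round(3))
for u in [(199.3,224.3),(221.2,235.3),(209.4,258.6),(186.9,247.6),(210.2,232.7),(214.6,246.3),(200.1,250.3),(195.3,237.1)]: print('start',onz(t,u,.018)[:2].round(3))
rodline(c,[-20,-10,0,10,20],'r5',(190,280,290,390),5)
a=cv2.imread('pics/r5.png');b=cv2.resize(t['image'][205:275,165:243,::-1],(296,266));cv2.imwrite('pics/r5.png',np.hstack([a,cv2.copyMakeBorder(b,0,a.shape[0]-266,0,0,0)]))
E
```

```text
s 0.63 [235.  351.6] [0.454 0.396]
s 0.45 [231.8 337.5] [0.485 0.376]
s 0.42 [263.4 327.2] [0.446 0.31 ]
s 0.39 [215.7 350.8] [0.49  0.422]
s 0.38 [266.7 347.4] [0.406 0.344]
start [0.516 0.388]
start [0.481 0.315]
start [0.407 0.349]
start [0.441 0.423]
start [0.489 0.351]
start [0.446 0.335]
start [0.433 0.38 ]
start [0.474 0.398]
```

View pics/r5.png

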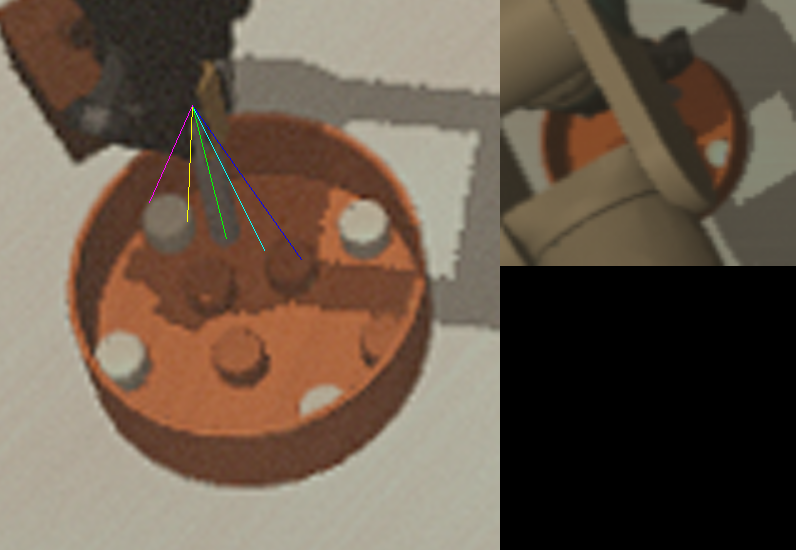

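{"api": "carry_out", "payload": {"commands": [[[0, 0, -0.03], [0, 0, 0]], [[0, 0, -0.06], [0, 0, 0]], [[0, 0, -0.09], [0, 0, 0]], [[0.035, 0.02, -0.09], [0, 0, 0]], [[0.07, 0.04, -0.09], [0, 0, 0]]]}}

```text
t: 12.58
tcp_pos: [0.5797, 0.3333, 0.2012]
orientation: [[0.955, 0.296, 0.002], [0.296, -0.955, 0.001], [0.002, -0.0, -1.0]]
contact_force: [0.7, 0.7, -1.4]
opening: 0.0173
finger_force: 59.6
```

{"api": "carry_out", "payload": {"commands": [[[0.02, 0.012, 0], [0, 0, 0]], [[0.033, 0.0195, 0], [0, 0, 0]], [[0.033, 0.0195, 0], [0, 0, 0]], [[0.033, 0.0195, 0.02], [0, 0, 0]], [[0.033, 0.0195, 0.03], [0, 0, 0]]]}}

```text
t: 13.2
tcp_pos: [0.615, 0.3241, 0.1689]
orientation: [[0.956, 0.295, -0.002], [0.295, -0.956, -0.001], [-0.002, 0.0, -1.0]]
contact_force: [-0.9, -0.0, -1.2]
opening: 0.0172
finger_force: 59.5
```

```bash
python3 - <<'E'
from h import *
go([.616,.322,.1077],107)
c=camera('side');rodline(c,[-10,0,10],'r6',(170,230,260,330),6)
E
```

```text
shift mm [ 0.4  2.3 61.2] len 61 rz 0.2 tilt 0.11 j [0.43 0.57 0.9  0.   1.68 1.7 ]
```

View pics/r6.png

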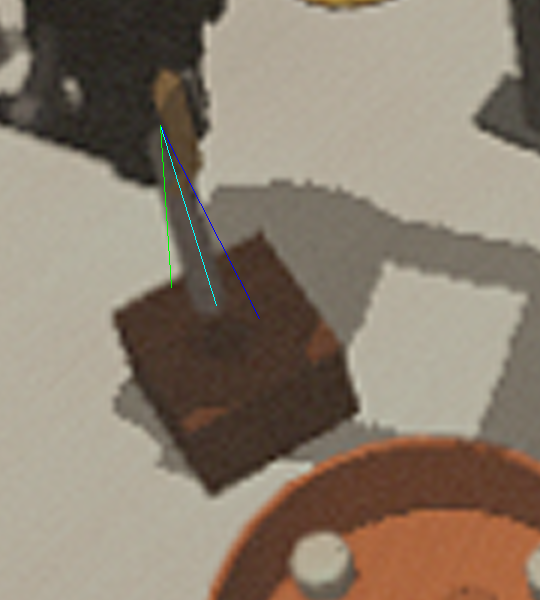

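{"api": "carry_out", "payload": {"commands": [[[-0.002, 0.002, 0], [0, 0, 0]], [[-0.002, 0.002, 0.015], [0, 0, 0]], [[-0.002, 0.002, 0.025], [0, 0, 0]], [[-0.002, 0.002, 0.033], [0, 0, 0]]]}}

```text
t: 13.75
tcp_pos: [0.6144, 0.3211, 0.136]
orientation: [[0.956, 0.294, -0.001], [0.294, -0.956, -0.001], [-0.001, 0.0, -1.0]]
contact_force: [0.6, -0.3, -1.9]
opening: 0.0172
finger_force: 59.5
```

{"api": "carry_out", "payload": {"commands": [[[0, 0, 0.008], [0, 0, 0]], [[0, 0, 0.016], [0, 0, 0]], [[0, 0, 0.022], [0, 0, 0]], [[0, 0, 0.026], [0, 0, 0]]]}}

```text
t: 14.25
tcp_pos: [0.6147, 0.3211, 0.1109]
orientation: [[0.956, 0.294, -0.0], [0.294, -0.956, -0.0], [-0.0, 0.0, -1.0]]
contact_force: [-0.1, -0.6, -0.1]
opening: 0.0172
finger_force: 59.5
```

```bash
python3 - <<'E'
from h import *
go([.616,.322,.1077],107); print(sense()['contact_force'],sense()['tcp_pos'])
E
```

```text
shift mm [ 1.5 -0.4  3.2] len 4 rz 0.1 tilt 0.01 j [ 0.43  0.59  0.98 -0.    1.57  1.7 ]
[-0.05140044 -0.6450734  -0.08888723] [0.61465392 0.3211324  0.1108521 ]
```

{"api": "carry_out", "payload": {"commands": [[[0, 0, 0.002], [0, 0, 0]], [[0, 0, 0.002], [0, 0, 0]]]}}

```text
t: 14.5
tcp_pos: [0.6147, 0.3212, 0.1093]
orientation: [[0.956, 0.294, 0.0], [0.294, -0.956, -0.0], [0.0, 0.0, -1.0]]
contact_force: [-0.1, 0.1, -0.5]
opening: 0.0166
finger_force: 59.5
```

{"api": "carry_out", "payload": {"commands": [[[0, 0, 0], [0, 0, 0]], [[0, 0, 0], [0, 0, 0]], [[0, 0, 0], [0, 0, 0]], [[0, 0, 0], [0, 0, 0]]], "hand": 1}}

```text
t: 15.0
tcp_pos: [0.6147, 0.3212, 0.1094]
orientation: [[0.956, 0.294, 0.0], [0.294, -0.956, -0.0], [0.0, 0.0, -1.0]]
contact_force: [1.0, 0.7, 1.1]
opening: 0.0853
finger_force: 0.0
```

{"api": "carry_out", "payload": {"commands": [[[0, 0, -0.04], [0, 0, 0]], [[0, 0, -0.08], [0, 0, 0]], [[0, 0, -0.12], [0, 0, 0]], [[-0.03, 0.02, -0.16], [0, 0, 0]], [[-0.08, 0.05, -0.19], [0, 0, 0]]]}}

```text
t: 15.62
tcp_pos: [0.5545, 0.2516, 0.2992]
orientation: [[0.956, 0.295, 0.002], [0.295, -0.956, 0.0], [0.002, 0.0, -1.0]]
contact_force: [0.3, -1.0, 0.2]
opening: 0.0854
finger_force: 0.0
```

```bash
python3 - <<'E'
from h import *
c=camera('side');t=camera('top')
a=cv2.resize(c['image'][240:385,175:290,::-1],(396,500));b=cv2.resize(t['image'][165:275,160:250,::-1],(400,489));cv2.imwrite('pics/r7.png',np.hstack([a,cv2.copyMakeBorder(b,0,11,0,0,0)]))
def near(ms,uv): return min(ms,key=lambda o:np.hypot(o['rect'][0]-uv[0],o['rect'][1]-uv[1]))
yt,ys=masks('yoke_0',t),masks('yoke_0',s:=c)
print(len(yt),len(ys))
for y in([.437,.0833,.199],[.4771,-.0255,-.2495],[.4416,-.1218,-.2893]):
    u=proj(t,[y[0],y[1],.05])[0];v=proj(c,[y[0],y[1],.05])[0]
    a,b=near(yt,u),near(ys,v); print(np.round(a['rect'][:2]-u),np.round(b['rect'][:2]-v), fit(YOKE,[(t,a['mask']),(c,b['mask'])],y))
go([.4416,-.1218,.25],np.degrees(-.2893))
E
```

```text
3 3
[3. 1.] [0. 2.] (array([0.43842079, 0.08253436, 0.18525857]), np.float64(0.17702429799616015))
[ 0. -0.] [-1.  3.] (array([ 0.47759356, -0.02564999, -0.26032162]), np.float64(0.19750410099852744))
[11. -4.] [ -3. -11.] (array([ 0.46723459, -0.15709394, -0.24260619]), np.float64(0.22121638026947377))
shift mm [-217.8  323.8   48.6] len 393 rz -56.4 tilt 0.15 j [0.37 0.29 1.   0.   1.85 1.64]
```

View pics/r7.png

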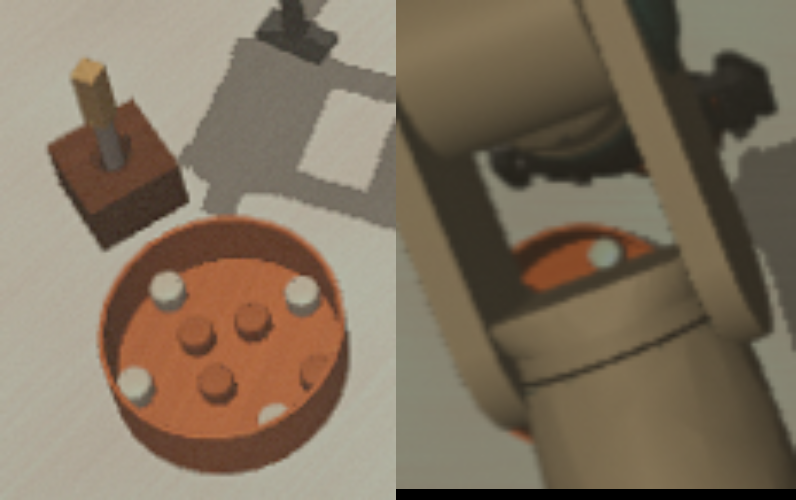

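```bash
python3 - <<'E'
from h import *
go([.4384,.0825,.23],10.9)
E
```

```text
shift mm [-160.9  127.5   68.8] len 217 rz -83.8 tilt 0.15 j [0.37 0.29 1.   0.   1.85 1.64]
```

{"api": "carry_out", "payload": {"commands": [[[-0.032, 0.026, 0], [0, 0, -10]], [[-0.064, 0.052, 0.01], [0, 0, -20]], [[-0.096, 0.078, 0.03], [0, 0, -30]], [[-0.128, 0.104, 0.05], [0, 0, -40]], [[-0.161, 0.1275, 0.07], [0, 0, -50]]]}}

```text
t: 16.45
tcp_pos: [0.4379, 0.0822, 0.2259]
orientation: [[0.383, 0.924, -0.002], [0.924, -0.383, -0.0], [-0.001, -0.002, -1.0]]
contact_force: [0.9, -1.0, 1.1]
opening: 0.0851
finger_force: 0.0
```

{"api": "carry_out", "payload": {"commands": [[[0, 0, 0], [0, 0, -10]], [[0, 0, 0], [0, 0, -20]], [[0, 0, 0], [0, 0, -30]], [[0, 0, 0], [0, 0, -34]], [[0, 0, 0], [0, 0, -34]]]}}

```text
t: 17.08
tcp_pos: [0.4387, 0.0831, 0.2268]
orientation: [[-0.193, 0.981, -0.002], [0.981, 0.193, -0.0], [0.0, -0.002, -1.0]]
contact_force: [0.2, -0.5, -1.1]
opening: 0.0854
finger_force: 0.0
```

```bash
python3 - <<'E'
from h import *
go([.4384,.0825,.082],10.9)
c=camera('side')
ys=masks('yoke_0',c)
for o in ys: print(o['p'],np.round(o['rect']))
for y in([.4384,.0825,.19],[.4776,-.0256,-.26],[.467,-.157,-.243]): print(proj(c,[y[0],y[1],.055])[0])
save(c,'y0',(270,140,410,300),4)
E
```

```text
shift mm [-6.000e-01 -1.000e-01  1.448e+02] len 145 rz 0.2 tilt 0.12 j [ 0.1  -0.17  1.62  0.    1.69 -0.09]
0.73 [338. 226.  37.  45.]
0.67 [372. 200.  29.  46.]
0.61 [327. 260.  38.  44.]
[325.54417724 257.25171981]
[338.31814445 224.14885163]
[368.97580274 197.88256942]
```

View pics/y0.png

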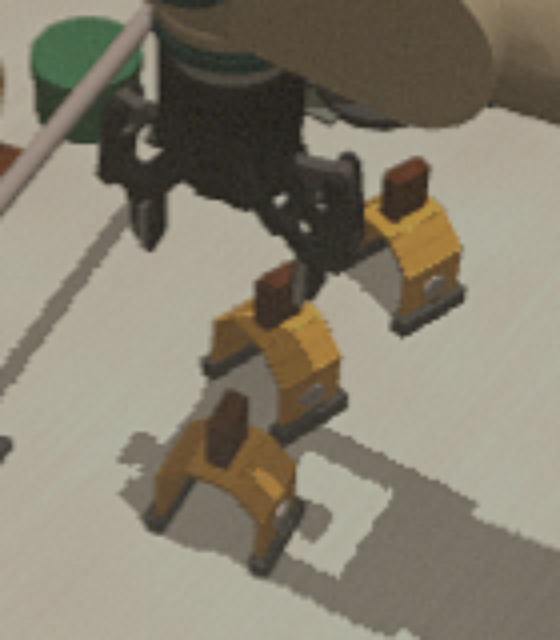

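{"api": "carry_out", "payload": {"commands": [[[-0.0005, 0, 0.05], [0, 0, 0]], [[-0.0005, 0, 0.09], [0, 0, 0]], [[-0.0005, 0, 0.12], [0, 0, 0]], [[-0.0005, 0, 0.143], [0, 0, 0]], [[-0.0005, 0, 0.143], [0, 0, 0]]]}}

```text
t: 17.8
tcp_pos: [0.4373, 0.0822, 0.0831]
orientation: [[-0.192, 0.981, -0.004], [0.981, 0.192, -0.001], [0.0, -0.004, -1.0]]
contact_force: [-0.4, -0.1, 0.1]
opening: 0.0855
finger_force: 0.0
```

{"api": "carry_out", "payload": {"commands": [[[0, 0, 0], [0, 0, 0]], [[0, 0, 0], [0, 0, 0]], [[0, 0, 0], [0, 0, 0]], [[0, 0, 0], [0, 0, 0]], [[0, 0, 0], [0, 0, 0]]], "hand": -1}}

```text
t: 18.42
tcp_pos: [0.4384, 0.0822, 0.0851]
orientation: [[-0.193, 0.981, 0.0], [0.981, 0.193, -0.0], [-0.0, -0.0, -1.0]]
contact_force: [-0.7, -0.7, 2.3]
opening: 0.0148
finger_force: 60.6
```

{"api": "carry_out", "payload": {"commands": [[[0, 0, -0.04], [0, 0, 0]], [[0, 0, -0.09], [0, 0, 0]], [[0, 0, -0.14], [0, 0, 0]], [[0, 0, -0.19], [0, 0, 0]], [[0, 0, -0.22], [0, 0, 0]]]}}

```text
t: 19.05
tcp_pos: [0.4386, 0.0822, 0.3071]
orientation: [[-0.193, 0.981, 0.002], [0.981, 0.193, 0.0], [-0.0, 0.002, -1.0]]
contact_force: [0.9, -0.2, -3.9]
opening: 0.015
finger_force: 60.1
```

```bash
python3 - <<'E'
from h import *
s=sense();print(s['opening'],s['finger_force'],s['contact_force'],s['wrist_torque'])
b=np.array([-.1895,.9819]);m=np.array([.6416,-.0204])
p=m+b*.095;print(p);go([*p,.305],10.9)
# check held yoke pose by fit at height
t=camera('top');c=camera('side')
R=np.array(s['orientation']);yaw=np.arctan2(R[1,1],R[0,1])
g=s['tcp_pos'];z=g[2]-.082
for n,cc in(('t',t),('s',c)):
    ms=masks('yoke_0',cc);u=proj(cc,[g[0],g[1],z+.04])[0]
    if ms:
        o=min(ms,key=lambda o:np.hypot(*(np.array(o['rect'][:2])-u)));print(n,len(ms),o['p'],np.round(np.array(o['rect'][:2])-u,1))
        if n=='s': print(g,z,fit(YOKE[:-1],[(cc,o['mask'])],[g[0],g[1],yaw],z))
E
```

```text
0.014957178232523743 60.11727690696716 [ 0.8560283  -0.17657141 -3.88296223] [ 0.05097443 -0.02834836 -0.05084452]
[0.6235975 0.0728805]
shift mm [-44.8 179.7   2.5] len 185 rz 0.2 tilt 0.13 j [ 0.1  -0.18  1.47 -0.    1.85 -0.09]
t 3 0.96 [42.  -6.7]
s 3 0.58 [-1.3 -3.6]
[0.43863632 0.08222911 0.30707716] 0.2250771597638983 (array([0.44359314, 0.08032349, 0.19536047]), np.float64(0.16920469774868585))
```

{"api": "carry_out", "payload": {"commands": [[[-0.011, 0.045, 0], [0, 0, 0]], [[-0.022, 0.09, 0], [0, 0, 0]], [[-0.034, 0.135, 0], [0, 0, 0]], [[-0.045, 0.18, 0], [0, 0, 0]], [[-0.045, 0.18, 0], [0, 0, 0]]]}}

```text
t: 19.88
tcp_pos: [0.6252, 0.0722, 0.2969]
orientation: [[-0.192, 0.981, -0.011], [0.981, 0.192, -0.001], [0.001, -0.011, -1.0]]
contact_force: [-0.4, 0.2, -4.7]
opening: 0.0151
finger_force: 60.4
```

```bash
python3 - <<'E'
from h import *
go([.6236,.0729,.195],10.9)
c=camera('side');s=sense();g=s['tcp_pos']
z=g[2]-.085
ms=masks('yoke_0',c);u=proj(c,[g[0],g[1],z+.04])[0]
o=min(ms,key=lambda o:np.hypot(*(np.array(o['rect'][:2])-u)));print(g,o['p'],fit(YOKE[:-1],[(c,o['mask'])],[g[0],g[1],.19],z))
# bar line in side picture relative to yoke
E
```

```text
shift mm [  0.9  -0.3 101.9] len 102 rz 0.2 tilt 0.64 j [ 0.06  0.36  0.92 -0.    1.87 -0.14]
[0.62400614 0.07250307 0.2991499 ] 0.87 (array([0.62619353, 0.07342546, 0.2124855 ]), np.float64(0.16753673833216154))
```

{"api": "carry_out", "payload": {"commands": [[[0, 0, 0.03], [0, 0, 0]], [[0, 0, 0.06], [0, 0, 0]], [[0, 0, 0.085], [0, 0, 0]], [[0, 0, 0.102], [0, 0, 0]], [[0, 0, 0.102], [0, 0, 0]]]}}

```text
t: 20.6
tcp_pos: [0.6227, 0.0728, 0.202]
orientation: [[-0.193, 0.981, -0.002], [0.981, 0.193, -0.0], [0.0, -0.002, -1.0]]
contact_force: [0.4, 0.1, -2.2]
opening: 0.0151
finger_force: 60.4
```

{"api": "carry_out", "payload": {"commands": [[[0, 0, 0.003], [0, 0, 0]], [[0, 0, 0.006], [0, 0, 0]], [[0, 0, 0.008], [0, 0, 0]], [[0, 0, 0.01], [0, 0, 0]]]}}

```text
t: 21.1
tcp_pos: [0.6238, 0.0727, 0.1929]
orientation: [[-0.193, 0.981, 0.0], [0.981, 0.193, -0.0], [-0.0, 0.0, -1.0]]
contact_force: [0.2, -0.1, 2.1]
opening: 0.0153
finger_force: 61.4
```

{"api": "carry_out", "payload": {"commands": [[[0, 0, 0], [0, 0, 0]], [[0, 0, 0], [0, 0, 0]], [[0, 0, 0], [0, 0, 0]], [[0, 0, 0], [0, 0, 0]]], "hand": 1}}

```text
t: 21.6
tcp_pos: [0.6238, 0.0727, 0.1931]
orientation: [[-0.193, 0.981, 0.0], [0.981, 0.193, -0.0], [-0.0, 0.0, -1.0]]
contact_force: [-0.8, -0.6, -0.1]
opening: 0.0846
finger_force: 0.0
```

{"api": "carry_out", "payload": {"commands": [[[0, 0, -0.03], [0, 0, 0]], [[0, 0, -0.06], [0, 0, 0]], [[0, 0, -0.09], [0, 0, 0]], [[0.008, -0.04, -0.1], [0, 0, 0]], [[0.016, -0.08, -0.1], [0, 0, 0]]]}}

```text
t: 22.22
tcp_pos: [0.5416, 0.073, 0.2938]
orientation: [[-0.192, 0.981, 0.002], [0.981, 0.192, 0.0], [-0.0, 0.002, -1.0]]
contact_force: [-0.5, 0.6, 0.2]
opening: 0.0852
finger_force: 0.0
```

```bash
cat >> h.py <<'E'
def look(guesses):
    t=camera('top');c=camera('side');yt,ys=masks('yoke_0',t),masks('yoke_0',c)
    print('n',len(yt),len(ys))
    def near(ms,u):
        ms=[o for o in ms if np.hypot(*(np.array(o['rect'][:2])-u))<18]
        return min(ms,key=lambda o:np.hypot(*(np.array(o['rect'][:2])-u))) if ms else None
    for x,y,yaw,z in guesses:
        cm=[(cc,near(ms,proj(cc,[x,y,z+.05])[0])) for cc,ms in((t,yt),(c,ys))]
        cm=[(cc,o['mask']) for cc,o in cm if o]
        print((x,y,z),len(cm),*(fit(YOKE,cm,[x,y,yaw],z) if cm else ['none']))
E
python3 - <<'E'
from h import *
np.set_printoptions(precision=4,suppress=True)
look([(.6236,.0729,.19,.108),(.4776,-.0256,-.26,0),(.467,-.157,-.243,0)])
go([.4776,-.0256,.23],np.degrees(-.26))
E
```

```text
n 2 3
(0.6236, 0.0729, 0.108) 1 [0.6259 0.0737 0.2503] 0.22061412561770755
(0.4776, -0.0256, 0) 2 [ 0.4785 -0.0256 -0.2294] 0.17392977688184674
(0.467, -0.157, 0) 2 [ 0.4672 -0.1581 -0.2656] 0.1386248448119548
shift mm [-84.4 -82.3  63.4] len 134 rz 26.0 tilt 0.08 j [ 0.07  0.11  1.22 -0.    1.81 -0.13]
```

{"api": "carry_out", "payload": {"commands": [[[-0.02, -0.02, 0.01], [0, 0, 8]], [[-0.042, -0.041, 0.02], [0, 0, 16]], [[-0.064, -0.062, 0.04], [0, 0, 25]], [[-0.0845, -0.0815, 0.063], [0, 0, 25]], [[-0.0845, -0.0815, 0.063], [0, 0, 25]]]}}

```text
t: 23.05
tcp_pos: [0.478, -0.0268, 0.2283]
orientation: [[0.242, 0.97, -0.003], [0.97, -0.242, 0.0], [-0.001, -0.003, -1.0]]
contact_force: [0.2, 0.1, 0.2]
opening: 0.0858
finger_force: 0.0
```

```bash
python3 - <<'E'
from h import *
go([.478,-.0256,.083],-14)
E
```

```text
shift mm [1.200e+00 1.000e-01 1.453e+02] len 145 rz -0.0 tilt 0.18 j [-0.13 -0.08  1.53 -0.    1.69  0.11]
```

{"api": "carry_out", "payload": {"commands": [[[0.001, 0, 0.05], [0, 0, 0]], [[0.001, 0, 0.09], [0, 0, 0]], [[0.001, 0, 0.12], [0, 0, 0]], [[0.001, 0, 0.144], [0, 0, 0]], [[0.001, 0, 0.144], [0, 0, 0]]]}}

```text
t: 23.68
tcp_pos: [0.4789, -0.024, 0.085]
orientation: [[0.24, 0.971, -0.003], [0.971, -0.24, 0.0], [-0.0, -0.003, -1.0]]
contact_force: [0.7, -0.3, 0.1]
opening: 0.0854
finger_force: 0.0
```

{"api": "carry_out", "payload": {"commands": [[[0, 0, 0], [0, 0, 0]], [[0, 0, 0], [0, 0, 0]], [[0, 0, 0], [0, 0, 0]], [[0, 0, 0], [0, 0, 0]], [[0, 0, 0], [0, 0, 0]]], "hand": -1}}

```text
t: 24.3
tcp_pos: [0.4787, -0.0246, 0.0862]
orientation: [[0.24, 0.971, 0.0], [0.971, -0.24, -0.0], [-0.0, 0.0, -1.0]]
contact_force: [-2.8, 1.1, 3.2]
opening: 0.0153
finger_force: 60.8
```

{"api": "carry_out", "payload": {"commands": [[[0, 0, -0.04], [0, 0, 0]], [[0, 0, -0.09], [0, 0, 0]], [[0, 0, -0.14], [0, 0, 0]], [[0, 0, -0.19], [0, 0, -5]], [[0, 0, -0.22], [0, 0, -15]]]}}

```text
t: 24.92
tcp_pos: [0.4789, -0.0247, 0.3082]
orientation: [[-0.024, 1.0, 0.002], [1.0, 0.024, -0.0], [-0.0, 0.002, -1.0]]
contact_force: [0.3, -1.0, -4.3]
opening: 0.0149
finger_force: 60.2
```

```bash
python3 - <<'E'
from h import *
s=sense();print(s['opening'],s['finger_force'],s['contact_force'],s['tcp_pos'])
go([.6416,-.0204,.305],10.9)
E
```

```text
0.01487131168104374 60.18926024436951 [ 0.27962654 -1.02677284 -4.26638693] [ 0.47888736 -0.02466839  0.30815237]
shift mm [  0.4 162.8   3.5] len 163 rz -9.5 tilt 0.14 j [-0.13 -0.08  1.38 -0.    1.84 -0.15]
```

{"api": "carry_out", "payload": {"commands": [[[0, 0.04, 0], [0, 0, -5]], [[0, 0.08, 0], [0, 0, -9.5]], [[0, 0.12, 0], [0, 0, -9.5]], [[0, 0.163, 0], [0, 0, -9.5]], [[0, 0.163, 0], [0, 0, -9.5]]]}}

```text
t: 25.55
tcp_pos: [0.6432, -0.0215, 0.3005]
orientation: [[-0.184, 0.983, -0.007], [0.983, 0.184, 0.001], [0.002, -0.007, -1.0]]
contact_force: [-0.5, 0.5, -3.0]
opening: 0.0148
finger_force: 60.5
```

{"api": "carry_out", "payload": {"commands": [[[0, 0, 0.03], [0, 0, 0]], [[0, 0, 0.06], [0, 0, 0]], [[0, 0, 0.085], [0, 0, 0]], [[0, 0, 0.102], [0, 0, 0]], [[0, 0, 0.102], [0, 0, 0]]]}}

```text
t: 26.18
tcp_pos: [0.6408, -0.0215, 0.2026]
orientation: [[-0.184, 0.983, -0.003], [0.983, 0.184, 0.0], [0.001, -0.003, -1.0]]
contact_force: [0.6, -0.3, -2.5]
opening: 0.015
finger_force: 60.5
```

{"api": "carry_out", "payload": {"commands": [[[0, 0, 0.003], [0, 0, 0]], [[0, 0, 0.006], [0, 0, 0]], [[0, 0, 0.008], [0, 0, 0]], [[0, 0, 0.01], [0, 0, 0]]]}}

```text
t: 26.68
tcp_pos: [0.6418, -0.0215, 0.194]
orientation: [[-0.184, 0.983, 0.0], [0.983, 0.184, -0.0], [-0.0, 0.0, -1.0]]
contact_force: [-0.2, -0.3, 2.5]
opening: 0.015
finger_force: 61.4
```

```bash
python3 - <<'E'
from h import *
s=sense();print(s['opening'],s['finger_force'],s['contact_force'],s['tcp_pos'])
go([.6416,-.0204,.194],10.9)
E
```

```text
0.015017142484640604 61.40072464942932 [-0.1805843  -0.32951357  2.45207562] [ 0.64175905 -0.02149304  0.19397524]
shift mm [ 1.1  0.  -0. ] len 1 rz -0.3 tilt 0.02 j [-0.09  0.4   1.08 -0.    1.67 -0.28]
```

{"api": "carry_out", "payload": {"commands": [[[0, 0, 0], [0, 0, 0]], [[0, 0, 0], [0, 0, 0]], [[0, 0, 0], [0, 0, 0]], [[0, 0, 0], [0, 0, 0]]], "hand": 1}}

```text
t: 27.18
tcp_pos: [0.6418, -0.0215, 0.1941]
orientation: [[-0.184, 0.983, 0.0], [0.983, 0.184, -0.0], [-0.0, 0.0, -1.0]]
contact_force: [-0.3, 0.2, 0.7]
opening: 0.0848
finger_force: 0.0
```

{"api": "carry_out", "payload": {"commands": [[[0, 0, -0.03], [0, 0, 0]], [[0, 0, -0.06], [0, 0, 0]], [[0, 0, -0.09], [0, 0, 0]], [[0.008, -0.04, -0.1], [0, 0, 0]], [[0.016, -0.08, -0.1], [0, 0, 0]]]}}

```text
t: 27.8
tcp_pos: [0.5596, -0.0205, 0.2948]
orientation: [[-0.184, 0.983, 0.002], [0.983, 0.184, -0.0], [-0.001, 0.002, -1.0]]
contact_force: [0.0, 0.1, 0.9]
opening: 0.0852
finger_force: 0.0
```

```bash
python3 - <<'E'
from h import *
np.set_printoptions(precision=4,suppress=True)
look([(.6236,.0729,.19,.108),(.642,-.0215,.19,.108),(.467,-.157,-.243,0)])
go([.467,-.158,.23],np.degrees(-.25))
E
```

```text
n 2 3
(0.6236, 0.0729, 0.108) 2 [0.6258 0.0748 0.2065] 0.8884955671473592
(0.642, -0.0215, 0.108) 1 [ 0.6453 -0.0247  0.1799] 0.21776922333254245
(0.467, -0.157, 0) 2 [ 0.4671 -0.1581 -0.2809] 0.15487501687581628
shift mm [-118.  -116.7   64.4] len 178 rz 24.9 tilt 0.07 j [-0.1   0.15  1.18 -0.    1.82 -0.29]
```

{"api": "carry_out", "payload": {"commands": [[[-0.03, -0.03, 0], [0, 0, 9]], [[-0.06, -0.06, 0.02], [0, 0, 18]], [[-0.09, -0.09, 0.04], [0, 0, 25.5]], [[-0.118, -0.116, 0.064], [0, 0, 25.5]], [[-0.118, -0.116, 0.064], [0, 0, 25.5]]]}}

```text
t: 28.62
tcp_pos: [0.4669, -0.1595, 0.228]
orientation: [[0.26, 0.966, -0.003], [0.966, -0.26, 0.001], [0.0, -0.003, -1.0]]
contact_force: [0.6, -0.2, 0.8]
opening: 0.0853
finger_force: 0.0
```

```bash
python3 - <<'E'
from h import *
go([.467,-.158,.084],-15)
E
```

```text
shift mm [  1.4   0.2 144. ] len 144 rz -0.1 tilt 0.19 j [-0.4  -0.03  1.49 -0.    1.68 -0.14]
```

{"api": "carry_out", "payload": {"commands": [[[0.001, 0, 0.05], [0, 0, 0]], [[0.001, 0, 0.09], [0, 0, 0]], [[0.001, 0, 0.12], [0, 0, 0]], [[0.001, 0, 0.143], [0, 0, 0]], [[0.001, 0, 0.143], [0, 0, 0]]]}}

```text
t: 29.25
tcp_pos: [0.4683, -0.1562, 0.0858]
orientation: [[0.256, 0.967, -0.002], [0.967, -0.256, 0.001], [0.001, -0.003, -1.0]]
contact_force: [-1.1, -0.4, 0.1]
opening: 0.0852
finger_force: 0.0
```

{"api": "carry_out", "payload": {"commands": [[[0, 0, 0], [0, 0, 0]], [[0, 0, 0], [0, 0, 0]], [[0, 0, 0], [0, 0, 0]], [[0, 0, 0], [0, 0, 0]], [[0, 0, 0], [0, 0, 0]]], "hand": -1}}

```text
t: 29.88
tcp_pos: [0.468, -0.1569, 0.0872]
orientation: [[0.257, 0.966, -0.0], [0.966, -0.257, -0.0], [-0.0, 0.0, -1.0]]
contact_force: [-1.5, 1.3, 2.1]
opening: 0.015
finger_force: 61.3
```

{"api": "carry_out", "payload": {"commands": [[[0, 0, -0.04], [0, 0, 0]], [[0, 0, -0.09], [0, 0, 0]], [[0, 0, -0.14], [0, 0, 0]], [[0, 0, -0.19], [0, 0, -5]], [[0, 0, -0.22], [0, 0, -15]]]}}

```text
t: 30.5
tcp_pos: [0.4682, -0.1569, 0.3092]
orientation: [[-0.007, 1.0, 0.002], [1.0, 0.007, -0.001], [-0.001, 0.002, -1.0]]
contact_force: [-0.0, 0.1, -3.0]
opening: 0.0154
finger_force: 60.7
```

```bash
python3 - <<'E'
from h import *
s=sense();print(s['opening'],s['finger_force'],s['contact_force'],s['tcp_pos'])
b=np.array([-.1895,.9819]);m=np.array([.6416,-.0204])
p=m-b*.092;print(p);go([*p,.305],10.9)
E
```

```text
0.01541014468931654 60.667641162872314 [-0.04181702  0.10084282 -2.95931726] [ 0.46822096 -0.15689828  0.30920606]
[ 0.659034  -0.1107348]
shift mm [ 44.9 191.1   4.6] len 196 rz -10.5 tilt 0.14 j [-0.4  -0.04  1.34 -0.    1.84 -0.4 ]
```

{"api": "carry_out", "payload": {"commands": [[[0.011, 0.047, 0], [0, 0, -5]], [[0.022, 0.095, 0], [0, 0, -10.5]], [[0.034, 0.143, 0], [0, 0, -10.5]], [[0.045, 0.191, 0], [0, 0, -10.5]], [[0.045, 0.191, 0], [0, 0, -10.5]]]}}

```text
t: 31.12
tcp_pos: [0.6611, -0.1103, 0.3003]
orientation: [[-0.186, 0.982, -0.008], [0.983, 0.186, 0.002], [0.004, -0.008, -1.0]]
contact_force: [0.2, -0.4, -3.9]
opening: 0.0151
finger_force: 60.6
```

{"api": "carry_out", "payload": {"commands": [[[0, 0, 0.03], [0, 0, 0]], [[0, 0, 0.06], [0, 0, 0]], [[0, 0, 0.085], [0, 0, 0]], [[0, 0, 0.102], [0, 0, 0]], [[0, 0, 0.102], [0, 0, 0]]]}}

```text
t: 31.75
tcp_pos: [0.6581, -0.1116, 0.2036]
orientation: [[-0.184, 0.983, -0.003], [0.983, 0.184, 0.0], [0.001, -0.002, -1.0]]
contact_force: [0.2, -0.3, -2.5]
opening: 0.0147
finger_force: 60.7
```

{"api": "carry_out", "payload": {"commands": [[[0, 0, 0.003], [0, 0, 0]], [[0, 0, 0.006], [0, 0, 0]], [[0, 0, 0.008], [0, 0, 0]], [[0, 0, 0.01], [0, 0, 0]]]}}

```text
t: 32.25
tcp_pos: [0.6591, -0.1115, 0.195]
orientation: [[-0.184, 0.983, 0.0], [0.983, 0.184, -0.0], [-0.0, 0.0, -1.0]]
contact_force: [0.4, -0.4, 7.5]
opening: 0.0151
finger_force: 62.3
```

```bash
python3 - <<'E'
from h import *
s=sense();print(s['opening'],s['finger_force'],s['contact_force'],s['tcp_pos'])
go([.659,-.1107,.195],10.9)
E
```

```text
0.015132404913739763 62.344794273376465 [ 0.41453822 -0.37502175  7.48906993] [ 0.65905426 -0.11152887  0.19500508]
shift mm [0.8 0.1 0. ] len 1 rz -0.3 tilt 0.02 j [-0.22  0.48  0.97 -0.    1.69 -0.41]
```

{"api": "carry_out", "payload": {"commands": [[[0, 0, 0], [0, 0, 0]], [[0, 0, 0], [0, 0, 0]], [[0, 0, 0], [0, 0, 0]], [[0, 0, 0], [0, 0, 0]]], "hand": 1}}

```text
t: 32.75
tcp_pos: [0.659, -0.1115, 0.1951]
orientation: [[-0.184, 0.983, 0.0], [0.983, 0.184, -0.0], [-0.0, 0.0, -1.0]]
contact_force: [0.8, -0.3, -0.2]
opening: 0.0847
finger_force: 0.0
```

{"api": "carry_out", "payload": {"commands": [[[0, 0, -0.03], [0, 0, 0]], [[0, 0, -0.06], [0, 0, 0]], [[0, 0, -0.09], [0, 0, 0]], [[-0.03, -0.04, -0.1], [0, 0, 0]], [[-0.06, -0.09, -0.1], [0, 0, 0]]]}}

```text
t: 33.38
tcp_pos: [0.5812, -0.1876, 0.2958]
orientation: [[-0.186, 0.983, 0.002], [0.983, 0.186, -0.001], [-0.001, 0.002, -1.0]]
contact_force: [0.6, -1.1, -0.1]
opening: 0.0853
finger_force: 0.0
```

```bash
python3 - <<'E'
from h import *
np.set_printoptions(precision=4,suppress=True)
look([(.6236,.0729,.19,.108),(.642,-.0215,.19,.108),(.659,-.1115,.19,.108)])
t=camera('top');c=camera('side')
def red(c):
    k,_,st,ce=cv2.connectedComponentsWithStats(cv2.inRange(cv2.cvtColor(c['image'],cv2.COLOR_RGB2HSV),(0,150,50),(5,255,255)))
    return [(st[i,4],st[i,:4].tolist(),ce[i].round(1).tolist()) for i in range(1,k) if st[i,4]>8]
print(red(t),red(c))
print(onz(t,(461.4,241.2),.108))
# pivot: dark lever boss from first picture crop (627,206) at z~.05
print('pivot',onz(t,(627/2.274+150,206/2.274+110),.05))
ms=boxes_of('quadrant',t);print([(o['p'],o['rect']) for o in ms[:2]])
a=cv2.resize(c['image'][110:260,240:440,::-1],(533,400));b=cv2.resize(t['image'][150:260,400:490,::-1],(260,318));cv2.imwrite('pics/f.png',np.hstack([a,cv2.copyMakeBorder(b,0,82,0,0,0)]))
go([.46,-.415,.25]);
E
```

```text
n 3 4
(0.6236, 0.0729, 0.108) 2 [0.6257 0.0743 0.2262] 0.2906007971254616
(0.642, -0.0215, 0.108) 2 [ 0.6447 -0.0225  0.2262] 0.34699252050181517
(0.659, -0.1115, 0.108) 1 [ 0.6633 -0.115   0.2276] 0.253374839411009
[(np.int32(37), [458, 238, 7, 7], [461.2, 241.2])] [(np.int32(25), [416, 136, 7, 4], [419.1, 137.6])]
[ 0.4604 -0.4167  0.108 ]
pivot [ 0.5912 -0.3296  0.05  ]
[(0.77, [434.4, 214.9, 59.0, 66.8])]
shift mm [-202.1 -162.6   44.8] len 263 rz 0 tilt 0.02 j [-0.37  0.3   1.    0.    1.84 -0.56]
```

View pics/f.png

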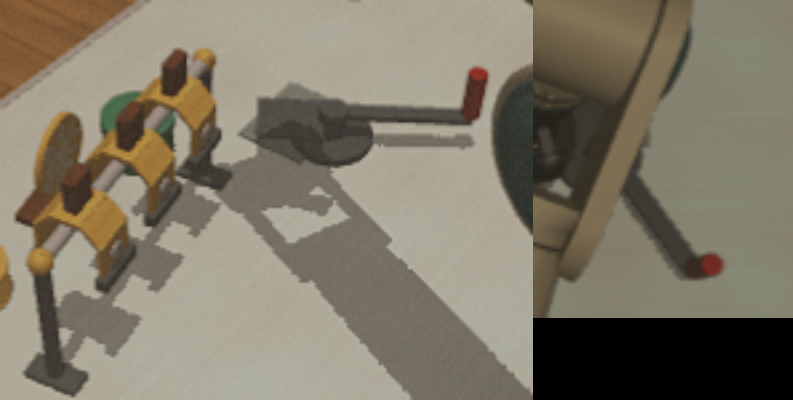

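All three yokes hang upright across the bar (side view, tabs at (75,190), (130,125) and (175,70)). The red post is at about (712,265) in the top inset, still near shut, so the lever is next.

{"api": "carry_out", "payload": {"commands": [[[-0.04, -0.032, 0], [0, 0, 10]], [[-0.08, -0.064, 0.01], [0, 0, 20]], [[-0.12, -0.096, 0.02], [0, 0, 30]], [[-0.16, -0.13, 0.03], [0, 0, 40]], [[-0.202, -0.1625, 0.045], [0, 0, 50]]]}}

```text
t: 34.35
tcp_pos: [0.4593, -0.4164, 0.2499]
orientation: [[0.638, 0.77, 0.001], [0.77, -0.638, -0.001], [0.0, 0.001, -1.0]]
contact_force: [-0.3, -0.9, 0.5]
opening: 0.0853
finger_force: 0.0
```

{"api": "carry_out", "payload": {"commands": [[[0, 0, 0], [0, 0, 10]], [[0, 0, 0], [0, 0, 17.4]], [[0, 0, 0], [0, 0, 17.4]], [[0, 0, 0], [0, 0, 17.4]]]}}

```text
t: 34.85
tcp_pos: [0.4597, -0.4151, 0.2498]
orientation: [[0.835, 0.551, -0.0], [0.551, -0.835, 0.0], [-0.0, -0.0, -1.0]]
contact_force: [0.3, -0.6, 0.1]
opening: 0.0852
finger_force: 0.0
```

```bash
python3 - <<'E'
from h import *
go([.460,-.416,.075],-56.7)
E
```

```text
shift mm [ -0.2   1.  174.8] len 175 rz 0.1 tilt 0.0 j [-0.79  0.32  1.06  0.    1.76  0.19]
```

{"api": "carry_out", "payload": {"commands": [[[0, 0.001, 0.05], [0, 0, 0]], [[0, 0.001, 0.1], [0, 0, 0]], [[0, 0.001, 0.15], [0, 0, 0]], [[0, 0.001, 0.175], [0, 0, 0]], [[0, 0.001, 0.175], [0, 0, 0]]]}}

```text
t: 35.48
tcp_pos: [0.4589, -0.4151, 0.0724]
orientation: [[0.836, 0.549, -0.003], [0.549, -0.836, 0.003], [-0.001, -0.005, -1.0]]
contact_force: [0.7, -0.5, 0.8]
opening: 0.0855
finger_force: 0.0
```

{"api": "carry_out", "payload": {"commands": [[[0, 0, 0], [0, 0, 0]], [[0, 0, 0], [0, 0, 0]], [[0, 0, 0], [0, 0, 0]], [[0, 0, 0], [0, 0, 0]]], "hand": 0}}

```text
t: 35.98
tcp_pos: [0.4597, -0.4165, 0.0755]
orientation: [[0.837, 0.548, 0.001], [0.548, -0.837, -0.001], [0.0, 0.001, -1.0]]
contact_force: [0.5, 0.6, -0.8]
opening: 0.0427
finger_force: 0.0
```

{"api": "carry_out", "payload": {"commands": [[[0.001, -0.014, 0], [0, 0, 5]], [[0.002, -0.028, 0], [0, 0, 10]], [[0.01, -0.055, 0], [0, 0, 20]], [[0.021, -0.08, 0], [0, 0, 30]], [[0.037, -0.103, 0], [0, 0, 40]]]}}

```text
t: 36.6
tcp_pos: [0.4339, -0.31, 0.0755]
orientation: [[0.992, -0.125, 0.001], [-0.125, -0.992, -0.002], [0.001, 0.002, -1.0]]
contact_force: [2.0, -1.8, -0.3]
opening: 0.0429
finger_force: 1.3
```

```bash
python3 - <<'E'
from h import *
def red(c):
    k,_,st,ce=cv2.connectedComponentsWithStats(cv2.inRange(cv2.cvtColor(c['image'],cv2.COLOR_RGB2HSV),(0,150,40),(5,255,255)))
    return [(int(st[i,4]),ce[i].round(1).tolist(),onz(c,ce[i],.1).round(3).tolist()) for i in range(1,k) if st[i,4]>8]
print(red(camera('top')),red(camera('side')));s=sense();print(s['tcp_pos'],s['contact_force'],s['opening'])
E
```

```text
[] []
[ 0.43430919 -0.30830901  0.07520208] [ 0.40743746 -1.11682244  0.18742806] 0.04243926003870192
```

{"api": "carry_out", "payload": {"commands": [[[0.002, -0.028, 0], [0, 0, 10]], [[0.006, -0.041, 0], [0, 0, 15]], [[0.01, -0.055, 0], [0, 0, 20]], [[0.01, -0.055, 0], [0, 0, 20]]]}}

```text
t: 37.2
tcp_pos: [0.4509, -0.2567, 0.075]
orientation: [[0.895, -0.446, 0.0], [-0.446, -0.895, -0.0], [0.0, 0.0, -1.0]]
contact_force: [-0.1, 0.5, 0.0]
opening: 0.0431
finger_force: 0.0
```

{"api": "carry_out", "payload": {"commands": [[[0, -0.007, 0], [0, 0, 2.5]], [[0.001, -0.014, 0], [0, 0, 5]], [[0.001, -0.014, 0], [0, 0, 5]]]}}

```text
t: 37.58
tcp_pos: [0.4578, -0.2451, 0.0749]
orientation: [[0.852, -0.524, 0.0], [-0.524, -0.852, -0.0], [0.0, 0.0, -1.0]]
contact_force: [-0.6, 0.6, 0.1]
opening: 0.0426
finger_force: 0.0
```

{"api": "carry_out", "payload": {"commands": [[[0, -0.006, 0], [0, 0, 2]], [[0, -0.011, 0], [0, 0, 4]], [[0, -0.011, 0], [0, 0, 4]]]}}

```text
t: 37.95
tcp_pos: [0.4594, -0.2454, 0.0747]
orientation: [[0.81, -0.587, -0.007], [-0.587, -0.81, -0.018], [0.005, 0.019, -1.0]]
contact_force: [-16.4, -44.5, -7.7]
opening: 0.0433
finger_force: 23.1
```

```bash
python3 - <<'E'
from h import *
s=sense();p=s['tcp_pos'];R=np.array(s['orientation']);print(p,s['contact_force'])
tr=p-R[:,1]*0+R[:,1]*(.0427/2-.012); a=np.degrees(np.arctan2(p[1]+.33,p[0]-.591));print('tool angle',a%360)
E
```

```text
[ 0.45938986 -0.2454261   0.07468044] [-16.37865811 -44.521133    -7.67526496]
tool angle 147.27482239154781
```

{"api": "carry_out", "payload": {"commands": [[[0, 0.011, 0], [0, 0, 0]], [[0, 0.013, 0], [0, 0, 0]], [[0, 0.013, 0], [0, 0, 0]]]}}

```text
t: 38.33
tcp_pos: [0.4561, -0.2455, 0.0749]
orientation: [[0.812, -0.584, 0.0], [-0.584, -0.812, 0.0], [0.0, -0.0, -1.0]]
contact_force: [-0.7, -0.3, -0.8]
opening: 0.0429
finger_force: 0.0
```

{"api": "carry_out", "payload": {"commands": [[[0, 0, -0.04], [0, 0, 0]], [[0, 0, -0.08], [0, 0, 0]], [[0, 0, -0.12], [0, 0, 0]], [[-0.04, 0, -0.16], [0, 0, 0]], [[-0.08, 0.02, -0.17], [0, 0, 0]]]}}

```text
t: 38.95
tcp_pos: [0.3799, -0.2141, 0.2479]
orientation: [[0.813, -0.582, 0.004], [-0.582, -0.813, -0.002], [0.005, -0.001, -1.0]]
contact_force: [0.0, 0.4, 1.6]
opening: 0.0429
finger_force: 0.0
```

```bash
python3 - <<'E'
from h import *
np.set_printoptions(precision=3,suppress=True)
t=camera('top');c=camera('side')
def red(c):
    k,_,st,ce=cv2.connectedComponentsWithStats(cv2.inRange(cv2.cvtColor(c['image'],cv2.COLOR_RGB2HSV),(0,150,40),(5,255,255)))
    return [(int(st[i,4]),ce[i].round(1).tolist(),onz(c,ce[i],.105).round(3)) for i in range(1,k) if st[i,4]>8]
print(red(t),red(c));s=sense();print(s['tcp_pos'],s['contact_force'])
look([(.6236,.0729,.19,.108),(.642,-.0215,.19,.108),(.659,-.1115,.19,.108)])
print([(round(o['p'],2),np.round(o['rect'])) for o in boxes_of('rod',c)[:2]],proj(c,[.616,.322,.1]))
for n,cc in(('s',c),('t',t)): print(n,[(round(b['p'],2),onz(cc,b['rect'][:2],.018)[:2].round(3)) for b in boxes_of('bead_0',cc)[:10] if b['p']>.3])
E
```

```text
[] [(24, [392.8, 167.4], array([ 0.457, -0.256,  0.105]))]
[ 0.378 -0.214  0.247] [ 0.734  0.878 -0.172]
n 3 3
(0.6236, 0.0729, 0.108) 2 [0.626 0.074 0.229] 0.36530539514059224
(0.642, -0.0215, 0.108) 2 [ 0.645 -0.022  0.174] 0.2962914353161705
(0.659, -0.1115, 0.108) 2 [ 0.663 -0.113  0.231] 0.3804823895225973
[(0.84, array([205., 274.,  16.,  34.]))] [[203.433 272.347]]
s [(0.68, array([0.455, 0.396])), (0.59, array([0.413, 0.345])), (0.5, array([0.484, 0.426])), (0.45, array([0.523, 0.366]))]
t [(0.64, array([0.394, 0.383])), (0.57, array([0.521, 0.363])), (0.55, array([0.408, 0.344])), (0.53, array([0.455, 0.399])), (0.49, array([0.479, 0.368])), (0.41, array([0.49 , 0.428])), (0.36, array([0.46 , 0.335]))]
```

```bash
python3 -c "
from bench import job_done
print(job_done())"
```

```text
the job is handed in; nothing more can be done
None
```

The job is handed in, with no verdict returned: I stirred the beads, stood the rod back in its socket, hung all three yokes upright on the bar and swung the lever to its stop. The bead shifts are judged from camera estimates only: most came out clearly over 20 mm, but one white bead looked nearer 18 mm.

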